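# Ready the carving jig and put up the chisels

### The arm

A 7-joint arm with a two-finger parallel gripper is mounted at the origin on the work surface. World frame = base frame: x ahead of the robot, y to its left, z up, the work surface at z = 0. Lengths are in m, angles in rad, forces in N, time in s.
With the tool pointing down it reaches from about 0.35 to 0.9 m from the base axis. Payload 8.1 kg.
Tool frame: the origin (TCP) lies on the centre line of the jaws, within the pads' length; the fingertips stand 11 mm ahead of it and the grasp point (between the pads) lies 8 mm behind it; z points along the fingers, x is the direction in which the jaws open and shut, and the axes are right-handed (so a half turn about z gives the same grasp; the last joint's range is limited). The gripper opens to 92 mm and grips with 3 to 60 N. Pads are 19 mm wide; open, the fingers measure 130 mm over their backs; the gripper's body (75 mm by 190 mm) begins 47 mm behind the grasp point.
Start: joints at [1.046, 0.434, 0.025, 1.573, -0.012, 1.134, -0.075], TCP at [0.256, -0.57, 0.238] pointing down, gripper open.
Joint ranges: [-2.62, 2.62], [-0.44, 2.09], [-1.27, 1.32], [0.08, 2.57], [-1.32, 4.46], [0.12, 2], [-2.74, 2.74]. Speed limits (rad/s): [2.22, 2.22, 3.01, 3.01, 3.14, 3.14, 3.14].

### API

Orientations are given as a rotation vector (axis times angle).
In Python, from cell import observe, eyes, ticket, finder gives the robot as it stands.
- The arm moves only by the tool arm_command, never from a script. Its argument "plan" is a list of rows, each an object with "translation": the shift along the tool's x, y, z scaled (see below), a list of three; "turn": the turn, a rotation vector about the tool's x, y, z scaled (see below), a list of three; "hand": the opening, from 0 (shut) to 1 (fully open). In form: [{"translation": [x, y, z], "turn": [wx, wy, wz], "hand": hand}, ...]. A call has 1 to 20 rows; each row is the pose to reach, as a shift and turn from the pose commanded when the call began, along the tool's axes at that moment; what a row does not reach only later rows make up. The controller multiplies each number of a shift by 120 mm and each number of a turn by pi/2 rad. A row lasts 1/8 s, in which the tool goes at most 62.5 mm and 10.7 degrees, less where a joint would pass 70% of its speed; a pose out of reach is approached as far as the arm can. A call with a number of a shift or a turn outside -1 to 1 is refused whole. A call with a gripper value outside its range is refused whole. The fingers move at their own pace and stop on an object; "squeeze" is the grip in N (left out, the last holds). Time passes only in rows, so rows that repeat a pose let the fingers close. It gives the time, the measured TCP pose, the force and the opening at its end, in the units of the state.
- observe(): the state, without advancing time (a new reading comes with each control period).
- eyes.get_image(name): name is "scene" or "top"; returns (picture, depth): 480x640x3 uint8, blue, green, red; 480x640 float32, m along the optical axis (not along the pixel's ray), 0 where there is no reading.
- eyes.calibration(name): a dict with "K" (3x3 intrinsics, pixels), "k1" (the pictures are not rectified: a ray, as slopes to the right and down, at radius r is drawn at 1 + k1 r^2 times it, then the intrinsics apply), "origin" and "attitude" of the camera in the world. Camera axes: x right, y down, z forward; pixel columns grow to the right and rows downward; lengths in m; the calibration is good to about 2 mm. A picture is of the moment at which its call begins. calibration takes no time and is no camera call.
- ticket.sign_off(): hands the job in, once; it reports no verdict.
Trained networks look in the newest picture that a camera, given by its name, has taken for a name from the list of things; names that differ only in an ending like _2 or _b are one class to them, and where a whole thing is asked for, a point or a joint stands for the part that bears it (a point fixed in the world has none). Each returns a list of dicts, best first, with "score" (0 to 1); they miss things now and then, are a little off and sometimes report something else, mostly with a low value. They report only what shows in the picture. A call takes as long as a camera call. They do not tell look-alikes from the thing itself.
- finder.boxes_of(camera, name): "rect" ([left, top, right, bottom] in pixels, round what is visible of it).
The state is a dict: "clock": time; "joints": joint angles; "dq": joint speeds; "joint_efforts": joint torques, N m; "position": TCP position; "ee_rot": TCP orientation; "force": force on the tool from outside, world axes, zero at the start; "ft_torque": the same for the moment, N m; "width": opening from 0.0 (shut) to 1.0 (fully open).
Only numpy, scipy, OpenCV 4.12 (cv2) and the standard library are available. Lean on these libraries where they do the work, as an engineer would, in place of code of your own. Each camera call takes 0.05 s, during which the arm holds its last target. There are 200 camera calls.

### The job

Get this carving bench ready for the next job: turn the wooden leg between the jig's centres until its dark inlaid line faces straight up, and slide the flat blank along the bench, without lifting it, until it lies wholly on the round mat. Lay every chisel in a notch of the rack, blade to the rear rail, and only when all of them are in lay the keeper bar across over their handles, in the slots of the two end blocks. Leave the glue bottle, the tin and the mallet where they are.

Things in the scene. Friction and masses are not known exactly. Their poses are not given: they have to be found in the camera images.
- leg (a joint): how far the short turned wooden leg held between the centres of the carving jig is turned about its own axis, rad: 0 = the dark inlaid line faces straight up; positive = the line is tipped towards the jig's +x side (the far side from the robot). It can turn about half a turn either way from 0, with light drag (0.06 N m, about 3 N at its skin), and stays where it is left
- leg_axis (a point): the middle of the turned leg, on its axis, 120 mm above the bench. Its axes are the jig's: y runs along the leg's axis (the line between the centres), z is up, x points away from the robot. Round the middle the leg is a plain cylinder, 46 mm across and 80 mm long (40 mm to either side of this point), the place to take hold of it; beaded and thinner beyond, 172 mm long in all
- leg_mark (a point): the middle of the dark wood line, 7 mm wide and 76 mm long, let into the skin of the leg along its length, 23 mm from its axis; its z axis points straight out of the leg there. At the start it looks away from the robot or down on that side
- jig: carving jig fixed to the bench: base board 90 x 250 x 15 mm with two upright posts 60 x 25 mm in plan, their tops 145 mm above the bench, centred 112 mm to either side along its y, that carry the leg between centres. Origin: middle of its underside, on the bench, straight below leg_axis; same axes
- rack: wooden chisel rack fixed to the bench. Origin on the bench; x points from its front rail (near the robot) to its rear rail, y along the rails, z up. Base board 15 mm thick, x -64 to +110 mm, y +-135; open space between the rails for fingers. A chisel laid in properly, blade to +x, has its origin 52 mm up at x about 0 (-32 to +26 will do) and y -84, -28, +28 or +84 mm
- rack_front (a point): middle of the rack's front rail (16 mm deep along x), 35 mm to -x of the rack's origin, at the height of its notch floors, 40 mm over the bench. Four notches for handles, 33 mm wide, at y -84, -28, +28, +84 mm, between teeth 16 mm higher
- rack_rear (a point): middle of the rack's rear rail (16 mm deep), 95 mm to +x of the rack's origin, at the height of its notch floors, 48 mm over the bench. Four notches for blades, 24 mm wide, at the same y as those in front, between teeth 16 mm higher
- slots_mid (a point): the place of the keeper bar's origin when home: midway between the end blocks of the front rail, 68 mm over the bench, in the rack's axes. The blocks stand at y 100 to 133 mm either side with tops at this height; on each, two cheeks 16 mm higher leave a slot 40 mm wide (along x) for the bar, which passes 4 mm over the handles
- keeper: keeper bar: loose plain wooden batten 30 (x) x 270 (y) x 20 mm (z), 0.11 kg. Origin: centre of its underside. It starts flat on the bench behind the rack. When home its origin is at slots_mid (30 mm along y either way will do)
- blank: flat turning blank: loose wooden disc 130 mm across and 22 mm thick with a round tenon, 40 mm across, standing 22 mm higher at the centre of its top (top of the tenon 44 mm over the bench). 0.24 kg. Origin: centre of its underside
- mat: round black rubber mat, 180 mm across, under 1 mm thick and fixed to the bench, so thin that things slide onto it without a step. Origin: its centre, on the bench
- glue: white glue bottle 54 mm across, 130 mm tall; not part of the job. Origin: centre of its underside
- tin: empty metal tin 72 mm across, 90 mm tall; not part of the job. Origin: centre of its underside
- mallet: wooden mallet lying beyond the work, head 70 x 100 x 60 mm and a 160 mm handle to its +y; not part of the job. Origin: centre of the underside of its head
- chisel1: wood chisel, one of three or four alike (may be absent): square-sided wooden handle 130 x 24 x 24 mm, then an 8 mm steel blade along +x, 197 mm overall, 0.1 kg. Origin: middle of the handle, on its axis (12 mm up when lying on the bench); handle from x -65 to +65 mm, blade on to +132 mm; best gripped 15 mm ahead of the origin. Starts flat on the bench, blade away from the robot
- chisel1_tip (a point): cutting end of that chisel's blade, on its axis, 132 mm ahead of its origin
- chisel2: wood chisel, one of three or four alike (may be absent): square-sided wooden handle 130 x 24 x 24 mm, then an 8 mm steel blade along +x, 197 mm overall, 0.1 kg. Origin: middle of the handle, on its axis (12 mm up when lying on the bench); handle from x -65 to +65 mm, blade on to +132 mm; best gripped 15 mm ahead of the origin. Starts flat on the bench, blade away from the robot
- chisel2_tip (a point): cutting end of that chisel's blade, on its axis, 132 mm ahead of its origin
- chisel3: wood chisel, one of three or four alike (may be absent): square-sided wooden handle 130 x 24 x 24 mm, then an 8 mm steel blade along +x, 197 mm overall, 0.1 kg. Origin: middle of the handle, on its axis (12 mm up when lying on the bench); handle from x -65 to +65 mm, blade on to +132 mm; best gripped 15 mm ahead of the origin. Starts flat on the bench, blade away from the robot
- chisel3_tip (a point): cutting end of that chisel's blade, on its axis, 132 mm ahead of its origin
- chisel4: wood chisel, one of three or four alike (may be absent): square-sided wooden handle 130 x 24 x 24 mm, then an 8 mm steel blade along +x, 197 mm overall, 0.1 kg. Origin: middle of the handle, on its axis (12 mm up when lying on the bench); handle from x -65 to +65 mm, blade on to +132 mm; best gripped 15 mm ahead of the origin. Starts flat on the bench, blade away from the robot
- chisel4_tip (a point): cutting end of that chisel's blade, on its axis, 132 mm ahead of its origin
There are look-alikes about, which are no part of the job. What is shaped like the chisel1 but green, purple or red is not meant.

How it is judged:
On the way:
1. every chisel lies in its notches while the keeper bar is still off the rack (z of chisel1 in the frame of rack between 0.046 and 0.058 m and x of chisel1 in the frame of rack between -0.032 and 0.026 m and y of chisel1 in the frame of rack between -0.1 and 0.1 m and angle between the x axis of each of chisel1, chisel2, chisel3, chisel4 and the x axis of rack, either way round below 0.15 rad and x of each of chisel1_tip, chisel2_tip, chisel3_tip, chisel4_tip in the frame of rack above 0.09 m and linear speed of each of chisel1, chisel2, chisel3, chisel4 below 0.02 m/s and z of chisel2 in the frame of rack between 0.046 and 0.058 m and x of chisel2 in the frame of rack between -0.032 and 0.026 m and y of chisel2 in the frame of rack between -0.1 and 0.1 m and z of chisel3 in the frame of rack between 0.046 and 0.058 m and x of chisel3 in the frame of rack between -0.032 and 0.026 m and y of chisel3 in the frame of rack between -0.1 and 0.1 m and z of chisel4 in the frame of rack between 0.046 and 0.058 m and x of chisel4 in the frame of rack between -0.032 and 0.026 m and y of chisel4 in the frame of rack between -0.1 and 0.1 m and (x of keeper in the frame of rack above 0 m or z of keeper in the frame of rack above 0.09 m or z of keeper in the frame of rack below 0.03 m)), for 0.2 s.
At the end, for the whole second after the job is handed in: the leg's line faces up within 0.13 rad; the blank lies flat with its centre within 26 mm of the mat's; every chisel lies in a front and a rear notch of the rack, blade to the rear; the keeper bar lies in both slots over the handles; all at rest (z of chisel1 in the frame of rack between 0.046 and 0.058 m and x of chisel1 in the frame of rack between -0.032 and 0.026 m and y of chisel1 in the frame of rack between -0.1 and 0.1 m and angle between the x axis of each of chisel1, chisel2, chisel3, chisel4 and the x axis of rack, either way round below 0.15 rad and x of each of chisel1_tip, chisel2_tip, chisel3_tip, chisel4_tip in the frame of rack above 0.09 m and linear speed of each of chisel1, chisel2, chisel3, chisel4, keeper, blank below 0.02 m/s and z of chisel2 in the frame of rack between 0.046 and 0.058 m and x of chisel2 in the frame of rack between -0.032 and 0.026 m and y of chisel2 in the frame of rack between -0.1 and 0.1 m and z of chisel3 in the frame of rack between 0.046 and 0.058 m and x of chisel3 in the frame of rack between -0.032 and 0.026 m and y of chisel3 in the frame of rack between -0.1 and 0.1 m and z of chisel4 in the frame of rack between 0.046 and 0.058 m and x of chisel4 in the frame of rack between -0.032 and 0.026 m and y of chisel4 in the frame of rack between -0.1 and 0.1 m and z of keeper in the frame of rack between 0.063 and 0.073 m and x of keeper in the frame of rack between -0.046 and -0.024 m and y of keeper in the frame of rack between -0.03 and 0.03 m and angle between the y axis of keeper and the y axis of rack, either way round below 0.12 rad and angle between leg_mark's own z axis and vertical below 0.13 rad and horizontal distance between blank and mat below 0.026 m and height (world z) of blank below 0.006 m and angle between blank's own z axis and vertical below 0.05 rad); the robot touches nothing.
It fails at once if the blank was lifted off the bench (more than 15 mm) (height (world z) of blank above 0.015 m).
It fails at once if the glue bottle, the tin or the mallet was moved more than 30 mm (distance of any of glue, tin, mallet from where it was at the start of the episode above 0.03 m).
Of chisel1, chisel2, chisel3, chisel4 only 3 to 4 are there at a start; the rules pass over those that are not, and their reading is None.
At some moment in a run one of blank may be knocked a few centimetres aside while the robot is not near it.
Once in a run the grip may slacken for a moment while it holds something.
It also fails if it takes over 210 s, if anything falls off the work surface, if the arm or the gripper's body presses on something with over 40 N, if the wrist force passes 120 N, or if a joint passes its speed limit or range.

## Working session

There is one attempt and no reset: what is moved stays moved. The work goes in short steps, Python scripts to look and compute and a tool call to move; the robot and the scene stay as the last step left them, time stands still between calls to the robot, and variables do not carry over. Pictures are saved under pics/ and viewed, and the job is handed in when it is done.

Besides the shell and the picture viewer there is one more tool, called after "Emit:" in YAML: its name, and indented under it one key for each argument. arm_command: Moves the arm, as the interface text tells. Its arguments: {"type":"object","properties":{"plan":{"type":"array","items":{"type":"object","properties":{"translation":{"type":"array","items":{"type":"number"}},"turn":{"type":"array","items":{"type":"number"}},"hand":{"type":"number"}}}},"squeeze":{"type":"number"}},"required":["plan"]}

```bash
ls; mkdir -p pics
cat > h.py <<'E'
import numpy as np, cv2
from scipy.spatial.transform import Rotation as R
from cell import observe, eyes, ticket, finder
def att(c):
    a=np.array(c["attitude"],float)
    return a if a.shape==(3,3) else (R.from_rotvec(a).as_matrix() if a.size==3 else R.from_quat(a).as_matrix())
def world(cam,uv,depth=None,z=None):
    """pixels Nx2 -> world, by depth or plane z"""
    c=eyes.calibration(cam);K=np.array(c["K"]);k=c["k1"];uv=np.atleast_2d(np.array(uv,float))
    d=np.c_[(uv[:,0]-K[0,2])/K[0,0],(uv[:,1]-K[1,2])/K[1,1]];s=d.copy()
    for _ in range(20): s=d/(1+k*(s**2).sum(1,keepdims=True))
    ray=np.c_[s,np.ones(len(s))]@att(c).T;o=np.array(c["origin"])
    t=depth if depth is not None else (z-o[2])/ray[:,2]
    return o+ray*np.reshape(t,(-1,1))
def pix(cam,P):
    c=eyes.calibration(cam);K=np.array(c["K"]);p=(np.atleast_2d(P)-np.array(c["origin"]))@att(c)
    s=p[:,:2]/p[:,2:];s=s*(1+c["k1"]*(s**2).sum(1,keepdims=True))
    return np.c_[s[:,0]*K[0,0]+K[0,2],s[:,1]*K[1,1]+K[1,2]]
def snap(cam,name=None):
    im,d=eyes.get_image(cam)
    if name: cv2.imwrite(f"pics/{name}.png",im)
    return im,d
def cloud(cam,d):
    v,u=np.mgrid[0:480,0:640];return world(cam,np.c_[u.ravel(),v.ravel()],depth=d.ravel()).reshape(480,640,3)
def axes():
    s=observe();return np.array(s["position"]),R.from_rotvec(s["ee_rot"])
def rel(target_p,yaw=None,tilt=None):
    """translation/turn numbers to reach world pos; yaw = world angle of jaw axis, tool down"""
    p,r=axes();t=r.inv().apply(np.array(target_p)-p)/.12
    w=np.zeros(3)
    if yaw is not None:
        best=None
        for y in (yaw,yaw+np.pi):
            q=R.from_matrix(np.array([[np.cos(y),np.sin(y),0],[np.sin(y),-np.cos(y),0],[0,0,-1.]]).astype(float))
            w=(r.inv()*q).as_rotvec()/(np.pi/2)
            if best is None or np.linalg.norm(w)<np.linalg.norm(best): best=w
        w=best
    return np.round(t,3),np.round(w,3)
E
cat > a.py <<'E'
from h import *
print(observe())
for c in("scene","top"):
    im,d=snap(c,c+"0");k=eyes.calibration(c);print(c,k)
    np.save(c+"0.npy",d)
    for n in["chisel1","keeper","blank","mat","rack","jig","leg","leg_mark","glue","tin","mallet"]:
        print(n,[(np.round(b["rect"]).astype(int).tolist(),round(b["score"],2)) for b in finder.boxes_of(c,n)])
E
python3 a.py
```

```text
pics
{'clock': 0.0, 'joints': array([ 1.04641562,  0.43524388,  0.02498422,  1.57409224, -0.01163087,
        1.13399981, -0.07507966]), 'dq': array([-0.00120664,  0.00178695,  0.00059074, -0.00111429, -0.00153812,
        0.00013863,  0.00033445]), 'joint_efforts': array([-1.67506430e-03, -6.67842793e+01,  9.84719731e-01, -3.14457929e+01,
       -6.04147674e-02,  4.28659644e-02,  2.25358858e-04]), 'position': array([ 0.25561586, -0.56979597,  0.23693398]), 'ee_rot': array([-2.63653748e+00,  1.70689018e+00,  2.20458373e-03]), 'force': array([ 0.73236708,  0.36516473, -0.58788616]), 'ft_torque': array([ 0.03706458,  0.02420228, -0.00454336]), 'width': 1.0034355135128417}
scene {'K': array([[439.27464681,   0.        , 324.97312734],
       [  0.        , 439.27464681, 237.86353276],
       [  0.        ,   0.        ,   1.        ]]), 'k1': 0.02875578923943756, 'origin': array([0.97537533, 0.6228613 , 1.0225979 ]), 'attitude': array([-0.90633537, -2.60994986,  0.9026502 ])}
chisel1 [([142, 243, 216, 258], 0.94), ([459, 230, 477, 264], 0.86), ([284, 217, 343, 248], 0.75), ([484, 340, 5
[... 1231 characters left out ...]
0.66), ([128, 254, 153, 318], 0.58), ([332, 236, 346, 308], 0.56), ([335, 175, 400, 238], 0.45)]
keeper [([476, 169, 539, 260], 0.94)]
blank [([260, 180, 310, 226], 0.97), ([288, 133, 381, 166], 0.56), ([361, 227, 376, 299], 0.52), ([185, 209, 256, 317], 0.46)]
mat [([334, 176, 401, 237], 0.98)]
rack [([409, 207, 533, 323], 0.95), ([304, 227, 323, 295], 0.49)]
jig [([190, 211, 256, 316], 0.63)]
leg [([198, 230, 236, 295], 0.87)]
leg_mark [([198, 227, 238, 297], 0.79), ([411, 203, 531, 323], 0.16)]
glue [([210, 172, 230, 195], 0.85), ([362, 228, 373, 296], 0.17)]
tin [([174, 199, 207, 230], 0.57)]
mallet [([286, 130, 382, 163], 0.62), ([196, 228, 238, 296], 0.4), ([307, 226, 326, 294], 0.32)]
```

View pics/top0.png

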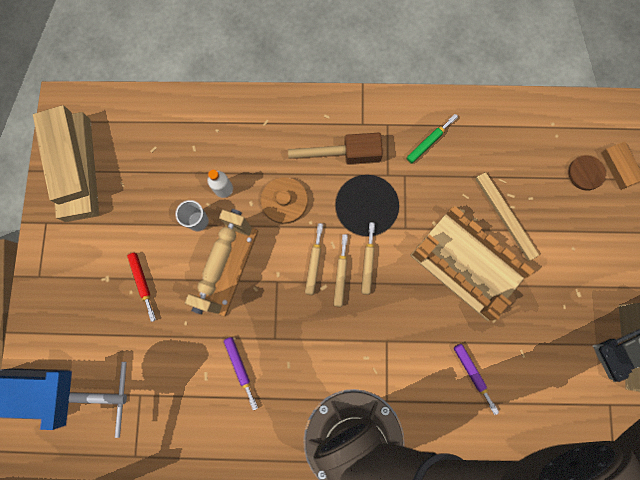

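View pics/scene0.png

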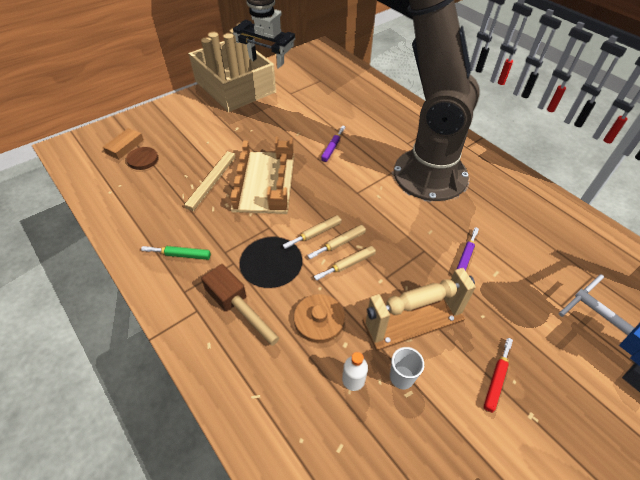

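The top view shows three natural-wood chisels at (316,258), (342,270) and (370,258). The green one (433,138), the red one (140,285) and the purple ones (240,372) and (476,378) are look-alikes. I'll enlarge and measure.

```bash
cat > b.py <<'E'
from h import *
d=np.load("top0.npy");P=cloud("top",d);im=cv2.imread("pics/top0.png")
print("floor z",np.median(P[260:300,270:300,2]), np.median(P[340:370,300:400,2]))
a=cv2.resize(im[195:335,290:430],None,fx=3,fy=3,interpolation=2);b=cv2.resize(im[155:335,400:550],None,fx=2.6,fy=2.33,interpolation=2)
b=cv2.resize(b,(390,420));cv2.imwrite("pics/crop1.png",np.hstack([a,b]))
# chisels: points 12..40 mm high in boxes
for n,(l,t,r,bb) in dict(A=(303,222,329,298),B=(331,232,350,310),C=(358,220,380,300),keeper=(474,165,545,265)).items():
    Q=P[t:bb,l:r].reshape(-1,3);Q=Q[(Q[:,2]>.013)&(Q[:,2]<.04)];
    if n=="keeper":
        print(n,len(Q))
    (cx,cy),(w,h),an=cv2.minAreaRect((Q[:,:2]*1000).astype(np.float32));bx=cv2.boxPoints(((cx,cy),(w,h),an))
    m=Q.mean(0);u=np.linalg.svd(Q[:,:2]-m[:2])[2][0];u*=np.sign(u[0])
    print(n,len(Q),"c",round(cx),round(cy),"size",round(w),round(h),"dir deg",round(np.degrees(np.arctan2(u[1],u[0])),1),"ztop",round(np.percentile(Q[:,2],80),4))
# height map picture: rack, 1 px = 1mm ; jig
def hm(x0,x1,y0,y1,name):
    H=np.zeros((int((x1-x0)*1000),int((y1-y0)*1000)),np.float32)
    Q=P[(P[...,0]>x0)&(P[...,0]<x1)&(P[...,1]>y0)&(P[...,1]<y1)]
    i=((x1-Q[:,0])*1000-.5).astype(int).clip(0,H.shape[0]-1);j=((y1-Q[:,1])*1000-.5).astype(int).clip(0,H.shape[1]-1)
    np.maximum.at(H,(i,j),Q[:,2].clip(0,.16)/.16*255);H=cv2.dilate(H,np.ones((3,3)))
    cv2.imwrite(f"pics/{name}.png",cv2.applyColorMap(H.astype(np.uint8),cv2.COLORMAP_JET))
for n,(l,t,r,b) in dict(blank=(260,180,310,226)).items():
    Q=P[t:b,l:r].reshape(-1,3);Q=Q[(Q[:,2]>.034)&(Q[:,2]<.06)];print("tenon",Q.mean(0),len(Q))
m=cv2.inRange(im,(0,0,0),(50,50,50));m[:170]=0;m[240:]=0;m[:,:330]=0;m[:,405:]=0
v,u=np.nonzero(m);Q=world("top",np.c_[u,v],z=0);(c,r)=cv2.minEnclosingCircle((Q[:,:2]*1000).astype(np.float32));print("mat",Q.mean(0),c,r)
Q=P[200:330,400:545].reshape(-1,3);
Q=Q[Q[:,2]>.058];r=cv2.minAreaRect((Q[:,:2]*1000).astype(np.float32));print("rack high",r,len(Q),np.percentile(Q[:,2],[5,50,95]))
for z0,z1 in((.078,.09),):
    q=Q[(Q[:,2]>z0)&(Q[:,2]<z1)];print("cheeks");
    k=cv2.kmeans((q[:,:2]).astype(np.float32),2,None,(3,50,1e-5),5,2);print(k[2],np.bincount(k[1].ravel()))
Q=P[200:325,180:262].reshape(-1,3);Q=Q[Q[:,2]>.132];k=cv2.kmeans(Q[:,:2].astype(np.float32),2,None,(3,50,1e-5),5,2);print("posts",k[2],np.percentile(Q[:,2],[5,50,95]))
for l in(0,1):print(cv2.minAreaRect((Q[k[1].ravel()==l,:2]*1000).astype(np.float32)))
for n in[(202,165,235,200),(170,195,210,235)]:
    Q=P[n[1]:n[3],n[0]:n[2]].reshape(-1,3);Q=Q[Q[:,2]>.06];print("glue/tin",Q.mean(0),Q.max(0),Q.min(0))
E
python3 b.py
```

```text
floor z -0.0013159548424411804 -0.0008107208939531763
A 497 c 469 111 size 24 195 dir deg -7.8 ztop 0.024
B 492 c 439 38 size 24 195 dir deg -5.0 ztop 0.0239
C 501 c 473 -35 size 24 196 dir deg -5.3 ztop 0.0241
keeper 1544
keeper 1544 c 564 -358 size 270 166 dir deg 8.5 ztop 0.0214
tenon [0.63081184 0.19943567 0.0424392 ] 165
mat [ 0.62681651 -0.0320405   0.        ] (626.1539916992188, -32.75379180908203) 88.26834106445312
rack high ((348.0608215332031, -201.70877075195312), (271.0465087890625, 484.9232482910156), 47.045352935791016) 1158 [0.05919075 0.06665081 1.31451714]
cheeks
[[ 0.3451437  -0.3598483 ]
 [ 0.4955608  -0.18202062]] [104  88]
posts [[0.36793163 0.34899223]
 [0.50400317 0.3287273 ]] [0.13321523 0.14013369 0.14745606]
((353.8723449707031, 231.27899169921875), (361.2064208984375, 127.56863403320312), 81.11297607421875)
((502.4087219238281, 324.5696105957031), (58.58104705810547, 138.13348388671875), 77.86833953857422)
glue/tin [0.65778958 0.36502578 0.09922359] [0.69112717 0.39571825 1.31451714] [0.26295294 0.06269778 0.06004983]
glue/tin [0.56251327 0.42730924 0.12179906] [0.60566898 0.47348513 1.31451714] [0.26295294 0.06269778 0.0602804 ]
```

View pics/crop1.png

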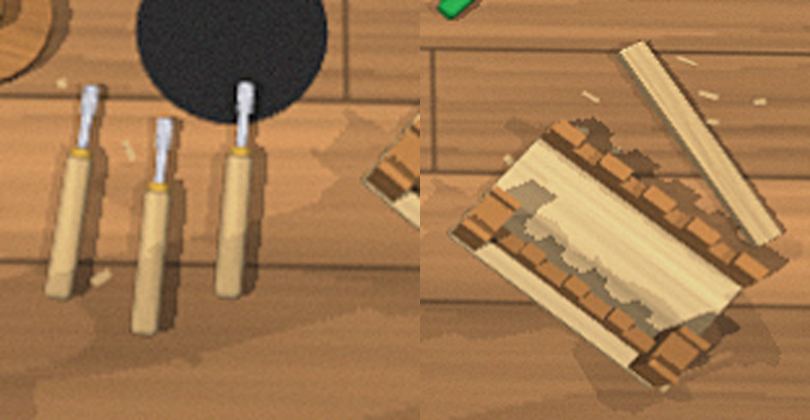

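The crop shows the three bare-wood chisels with brass ferrules, which are the real ones. The one at (370,258) has its blade over the mat, so the chisels go before the blank. Next I measure the keeper, jig and leg line.

```bash
cat > c.py <<'E'
from h import *
d=np.load("top0.npy");P=cloud("top",d);P[d<=0.1]=-9
ry=np.array([.645,.763]);rx=np.array([.763,-.645]);o=np.array([.447,-.2936])
Q=P[160:270,460:560].reshape(-1,3);Q=Q[(Q[:,2]>.012)&(Q[:,2]<.03)];q=(Q[:,:2]-o)
Q=Q[q@rx>.118];print("keeper",cv2.minAreaRect((Q[:,:2]*1000).astype(np.float32)),len(Q))
Q=P[190:340,400:560].reshape(-1,3);Q=Q[(Q[:,2]>.055)&(Q[:,2]<.1)];q=(Q[:,:2]-o)
for nm,m in(("cheek",Q[:,2]>.078),("rearteeth",(abs(q@rx-.095)<.02)&(Q[:,2]<.07)),("frontteeth",(abs(q@rx+.035)<.02)&(Q[:,2]<.062)&(abs(q@ry)<.095))):
    s=np.c_[q@rx,q@ry][m];print(nm,len(s),s.min(0).round(3),s.max(0).round(3),np.percentile(s[:,0],[3,97]).round(3))
    if nm!="cheek":print(" slope",np.polyfit(s[:,1],s[:,0],1).round(4))
    h,e=np.histogram(s[:,1],bins=np.arange(-.14,.145,.008));print(list(zip((e[:-1]*1000+4).astype(int).tolist(),h.tolist())))
Q=P[200:325,180:262].reshape(-1,3);Q=Q[(Q[:,2]>.139)&(Q[:,2]<.152)];k=cv2.kmeans(Q[:,:2].astype(np.float32),2,None,(3,50,1e-5),5,2);print("posts",k[2],np.linalg.norm(k[2][0]-k[2][1]))
for l in(0,1):print(cv2.minAreaRect((Q[k[1].ravel()==l,:2]*1000).astype(np.float32)))
s=cv2.imread("pics/scene0.png")
cv2.imwrite("pics/crop2.png",np.hstack([cv2.resize(s[260:400,340:480],None,fx=2.8,fy=2.8,interpolation=2),cv2.resize(cv2.imread("pics/top0.png")[190:330,170:310],None,fx=2.8,fy=2.8,interpolation=2)]))
for n,z,lo in[((202,165,240,200),.13,.05),((170,195,210,235),.09,.05)]:
    Q=P[n[1]:n[3],n[0]:n[2]].reshape(-1,3);Q=Q[Q[:,2]>lo];print("glue/tin",Q.mean(0),Q.max(0),Q.min(0))
E
python3 c.py
```

```text
keeper ((596.6463012695312, -415.7001037597656), (269.58642578125, 33.92350769042969), 29.641036987304688) 1103
cheek 192 [-0.065 -0.133] [-0.006  0.133] [-0.063 -0.008]
[(-136, 4), (-128, 24), (-120, 27), (-111, 20), (-103, 28), (-95, 1), (-87, 0), (-79, 0), (-71, 0), (-63, 0), (-55, 0), (-47, 0), (-39, 0), (-31, 0), (-23, 0), (-15, 0), (-7, 0), (0, 0), (8, 0), (16, 0), (24, 0), (32, 0), (40, 0), (48, 0), (56, 0), (64, 0), (72, 0), (80, 0), (88, 0), (96, 0), (104, 22), (112, 22), (120, 18), (128, 25), (136, 1)]
rearteeth 443 [ 0.082 -0.131] [0.103 0.131] [0.085 0.102]
 slope [0.0062 0.0926]
[(-136, 0), (-128, 17), (-120, 22), (-111, 24), (-103, 23), (-95, 1), (-87, 0), (-79, 0), (-71, 18), (-63, 24), (-55, 24), (-47, 23), (-39, 6), (-31, 0), (-23, 0), (-15, 15), (-7, 21), (0, 23), (8, 20), (16, 11), (24, 0), (32, 0), (40, 14), (48, 22), (56, 23), (64, 21), (72, 7), (80, 0), (88, 0), (96, 4), (104, 20), (112, 22), (120, 21), (128, 17), (136, 0)]
frontteeth 87 [-0.046 -0.067] [-0.029  0.067] [-0.044 -0.029]
 slope [-0.0046 -0.0365]
[(-136, 0), (-128, 0), (-120, 0), (-111, 0), (-103, 0), (-95, 0), (-87, 0), (-79, 0), (-71, 0), (-63, 11), (-55, 9), (-47, 6), (-39, 0), (-31, 0), (-23, 0), (-15, 0), (-7, 6), (0, 14), (8, 13), (16, 0), (24, 0), (32, 0), (40, 0), (48, 12), (56, 5), (64, 11), (72, 0), (80, 0), (88, 0), (96, 0), (104, 0), (112, 0), (120, 0), (128, 0), (136, 0)]
posts [[0.5167377  0.3253159 ]
 [0.36824462 0.3735526 ]] 0.15613127
((501.13958740234375, 330.1894836425781), (58.62065124511719, 122.76692199707031), 72.53787994384766)
((381.9966125488281, 370.46051025390625), (61.369102478027344, 127.23211669921875), 72.55496978759766)
glue/tin [0.65822931 0.36568004 0.09362981] [0.69112717 0.39571825 0.13431497] [0.63828051 0.34409824 0.05025144]
glue/tin [0.57340485 0.44101025 0.07535941] [0.60566898 0.47348513 0.09338179] [0.53542865 0.40150663 0.05020618]
```

View pics/crop2.png

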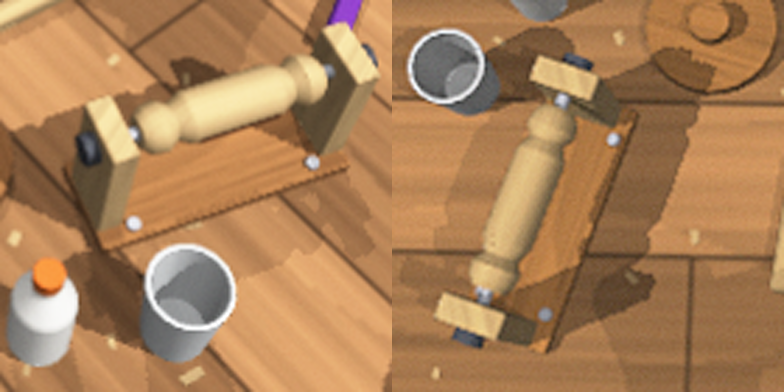

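The leg's line shows in neither view, so it is more than about 110° round on the far side. The rack fits its given dimensions. Now a move planner that prints the calls.

```bash
cat > plan.py <<'E'
from h import *
import json
def Rd(yaw,base=None):
    y=np.radians(yaw);return R.from_matrix(np.array([[np.cos(y),np.sin(y),0],[np.sin(y),-np.cos(y),0],[0,0,-1.]]))
def plan(wps,start=None,step=.055,slack=1):
    """wps: (p, R or yaw deg, hand, extra rows). Chains calls of <=20 rows, offsets <=1; prints calls."""
    p,r=start or axes();p=np.array(p);rows=[];cp,cr=p,r;calls=[]
    for w in wps:
        tp=np.array(w[0]);tr=Rd(w[1]) if np.isscalar(w[1]) else w[1]
        while True:
            t=cr.inv().apply(tp-cp)/.12;q=(cr.inv()*tr).as_rotvec()/(np.pi/2)
            if max(abs(t).max(),abs(q).max())>1:
                if rows: calls.append(rows);rows=[];cp,cr=p,r;continue
                n=int(np.ceil(max(abs(t).max(),abs(q).max())));f=1/n;part=True
            else: f=1;part=False
            t=np.round(t*f,2 if part else 3);q=np.round(q*f,3)
            np_=cp+cr.apply(t*.12);nr=cr*R.from_rotvec(q*np.pi/2)
            k=int(max(np.ceil(np.linalg.norm(np_-p)/step),np.ceil(np.degrees((r.inv()*nr).magnitude())/9.5)))+slack*(not part)+(0 if part else w[3])
            if len(rows)+k>20: 
                calls.append(rows);rows=[];cp,cr=p,r;continue
            rows+=[dict(t=t.tolist(),q=q.tolist(),hand=w[2])]*k;p,r=np_,nr
            if part: calls.append(rows);rows=[];cp,cr=p,r
            else: break
    if rows: calls.append(rows)
    for c in calls:
        o=[];
        for x in c:
            if o and o[-1][1]==x:o[-1][0]+=1
            else:o.append([1,x])
        print("CALL",[(n,x["t"],x["q"],x["hand"]) for n,x in o])
    print("end",p.round(4))
E
cat > s1.py <<'E'
from plan import *
plan([((.4546,-.0333,.10),-95.3,.55,0),((.4546,-.0333,.015),-95.3,.55,1)],step=.05)
E
python3 s1.py
```

```text
CALL [(3, [-0.85, -0.84, 0.29], [0.0, 0.0, 0.082], 0.55)]
CALL [(3, [-0.95, -0.72, 0.29], [0.0, 0.0, 0.082], 0.55)]
CALL [(2, [-0.69, -0.39, 0.19], [0.0, 0.0, 0.054], 0.55)]
CALL [(2, [-0.72, -0.33, 0.19], [0.0, 0.0, 0.055], 0.55)]
CALL [(3, [-0.751, -0.273, 0.188], [0.0, 0.0, 0.054], 0.55), (4, [-0.751, -0.273, 0.896], [0.0, 0.0, 0.054], 0.55)]
end [ 0.4545 -0.0333  0.015 ]
```

Emit:
arm_command:
  plan:
    - {"translation": [-0.85,-0.84,0.29],"turn": [0,0,0.082],"hand": 0.55}
    - {"translation": [-0.85,-0.84,0.29],"turn": [0,0,0.082],"hand": 0.55}
    - {"translation": [-0.85,-0.84,0.29],"turn": [0,0,0.082],"hand": 0.55}

```text
clock: 1.58
position: [0.3075, -0.4319, 0.2023]
ee_rot: [-2.524, 1.867, 0.002]
force: [-0.1, 0.3, 0.4]
width: 0.725
```

Emit:
arm_command:
  plan:
    - {"translation": [-0.95,-0.72,0.29],"turn": [0,0,0.082],"hand": 0.55}
    - {"translation": [-0.95,-0.72,0.29],"turn": [0,0,0.082],"hand": 0.55}
    - {"translation": [-0.95,-0.72,0.29],"turn": [0,0,0.082],"hand": 0.55}

```text
clock: 1.95
position: [0.3568, -0.298, 0.1676]
ee_rot: [-2.4, 2.026, 0.002]
force: [-0.2, -1.1, 0.4]
width: 0.548
```

Emit:
arm_command:
  plan:
    - {"translation": [-0.69,-0.39,0.19],"turn": [0,0,0.054],"hand": 0.55}
    - {"translation": [-0.69,-0.39,0.19],"turn": [0,0,0.054],"hand": 0.55}

```text
clock: 2.2
position: [0.3892, -0.2099, 0.1451]
ee_rot: [-2.308, 2.13, 0.0]
force: [-0.0, 0.2, 0.1]
width: 0.55
```

```bash
python3 s1.py; python3 -c "
from h import *;s=observe();print(s['position'],s['ee_rot'],s['joints'])"
```

```text
CALL [(2, [-0.71, -0.33, 0.19], [-0.0, 0.0, 0.055], 0.55)]
CALL [(3, [-0.739, -0.268, 0.186], [-0.0, 0.0, 0.055], 0.55), (4, [-0.739, -0.268, 0.895], [-0.0, 0.0, 0.055], 0.55)]
end [ 0.4547 -0.0333  0.015 ]
[ 0.38923468 -0.20992694  0.14506303] [-2.30818747e+00  2.13027492e+00  9.42204458e-05] [ 0.43618224  0.2592735  -0.07437892  2.11062056  0.02646634  0.77238945
 -1.14534542]
```

Emit:
arm_command:
  plan:
    - {"translation": [-0.71,-0.33,0.19],"turn": [0,0,0.055],"hand": 0.55}
    - {"translation": [-0.71,-0.33,0.19],"turn": [0,0,0.055],"hand": 0.55}

```text
clock: 2.45
position: [0.422, -0.1216, 0.1222]
ee_rot: [-2.214, 2.227, 0.0]
force: [0.5, -0.4, 0.4]
width: 0.545
```

Emit:
arm_command:
  plan:
    - {"translation": [-0.74,-0.268,0.186],"turn": [0,0,0.055],"hand": 0.55}
    - {"translation": [-0.74,-0.268,0.186],"turn": [0,0,0.055],"hand": 0.55}
    - {"translation": [-0.74,-0.268,0.186],"turn": [0,0,0.055],"hand": 0.55}

```text
clock: 2.82
position: [0.4548, -0.0329, 0.0998]
ee_rot: [-2.121, 2.317, 0.001]
force: [0.4, -0.3, -0.6]
width: 0.548
```

```bash
cat > look.py <<'E'
import sys
from h import *
n=sys.argv[1];x0,y0,x1,y1=map(int,sys.argv[3:7])
im,d=snap(sys.argv[2]);np.save("last.npy",d);c=im[y0:y1,x0:x1];f=min(800/c.shape[1],600/c.shape[0])
cv2.imwrite(f"pics/{n}.png",cv2.resize(c,None,fx=f,fy=f,interpolation=2))
s=observe();print(s["clock"],s["position"].round(4),s["joints"].round(2),round(s["width"],3),s["force"].round(1))
E
python3 look.py l1 scene 250 180 410 300; python3 s1.py
```

```text
2.875 [ 0.4542 -0.0349  0.1001] [ 0.05  0.35 -0.11  2.13  0.06  0.67 -1.76] 0.551 [-0.6 -0.6  0.5]
CALL [(2, [-0.013, -0.002, 0.001], [0.0, 0.0, 0.001], 0.55), (4, [-0.013, -0.002, 0.709], [0.0, 0.0, 0.001], 0.55)]
end [ 0.4546 -0.0333  0.015 ]
```

View pics/l1.png

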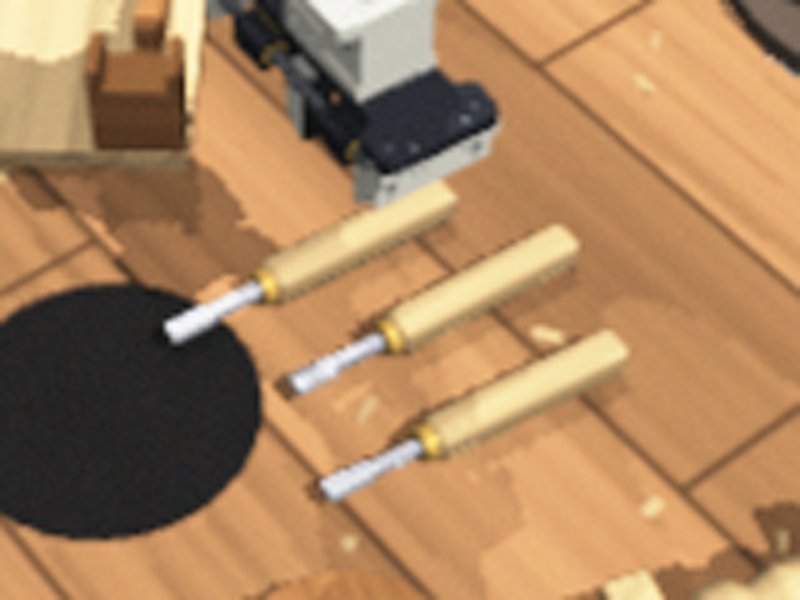

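The hand stands over the right-hand chisel at crop (370,240). I'll descend and grip.

Emit:
arm_command:
  plan:
    - {"translation": [0,0,0.4],"turn": [0,0,0],"hand": 0.55}
    - {"translation": [0,0,0.71],"turn": [0,0,0],"hand": 0.55}
    - {"translation": [0,0,0.71],"turn": [0,0,0],"hand": 0.55}
    - {"translation": [0,0,0.71],"turn": [0,0,0],"hand": 0.55}
    - {"translation": [0,0,0.71],"turn": [0,0,0],"hand": 0.1}
    - {"translation": [0,0,0.71],"turn": [0,0,0],"hand": 0.1}
    - {"translation": [0,0,0.71],"turn": [0,0,0],"hand": 0.1}
    - {"translation": [0,0,0.71],"turn": [0,0,0],"hand": 0.1}
    - {"translation": [0,0,0.71],"turn": [0,0,0],"hand": 0.1}
  squeeze: 40

```text
clock: 4.0
position: [0.4543, -0.0358, 0.0154]
ee_rot: [-2.115, 2.322, -0.001]
force: [-1.1, -0.2, 7.0]
width: 0.261
```

Emit:
arm_command:
  plan:
    - {"translation": [0,0,-0.4],"turn": [0,0,0],"hand": 0.1}
    - {"translation": [0,0,-0.96],"turn": [0,0,0],"hand": 0.1}
    - {"translation": [0,0,-0.96],"turn": [0,0,0],"hand": 0.1}
    - {"translation": [0,0,-0.96],"turn": [0,0,0],"hand": 0.1}

```text
clock: 4.5
position: [0.4539, -0.0359, 0.1303]
ee_rot: [-2.115, 2.323, -0.001]
force: [0.0, 0.8, -1.7]
width: 0.255
```

```bash
python3 look.py l2 scene 250 120 410 240
cat > s2.py <<'E'
from plan import *
plan([((.4388,-.3234,.13),-130.2,.1,1),((.4388,-.3234,.060),-130.2,.1,0),((.4388,-.3234,.055),-130.2,.1,1)],step=.05,start=(np.array([.4546,-.0333,.130]),Rd(-95.3)))
E
python3 s2.py
```

```text
4.55 [ 0.4533 -0.0359  0.1294] [ 0.06  0.3  -0.12  2.1   0.05  0.75 -1.76] 0.259 [-0.   0.4 -1. ]
CALL [(2, [0.81, -0.03, 0.0], [0.0, 0.0, 0.129], 0.1)]
CALL [(2, [0.78, -0.19, 0.0], [0.0, 0.0, 0.129], 0.1)]
CALL [(4, [0.729, -0.349, 0.0], [0.0, 0.0, 0.13], 0.1), (3, [0.729, -0.349, 0.583], [0.0, 0.0, 0.13], 0.1), (3, [0.729, -0.349, 0.625], [0.0, 0.0, 0.13], 0.1)]
end [ 0.4388 -0.3235  0.055 ]
```

View pics/l2.png

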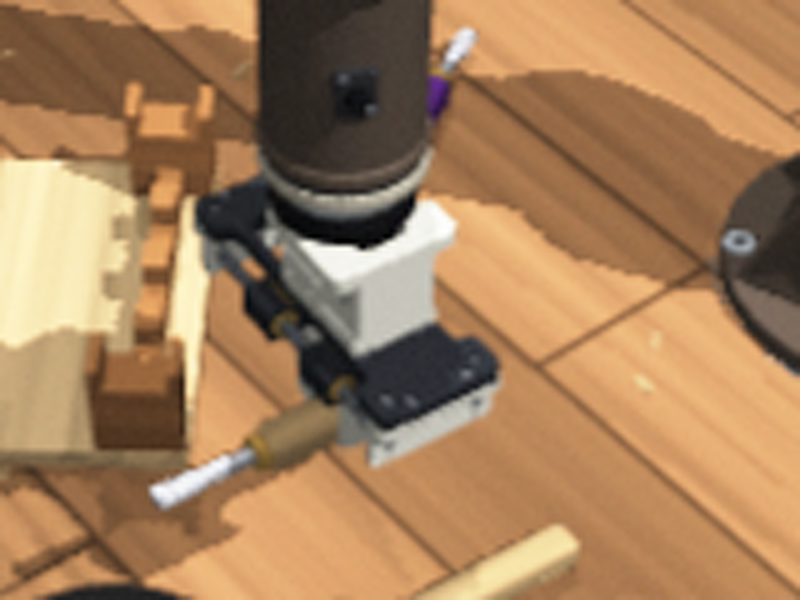

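```bash
sed -i 's/start=.*/start=(np.array([.4539,-.0358,.130]),Rd(-95.3)))/;s/,\.055),/,.056),/' s2.py; python3 s2.py
```

```text
CALL [(2, [0.8, -0.03, 0.0], [0.0, 0.0, 0.129], 0.1)]
CALL [(2, [0.78, -0.19, 0.0], [0.0, 0.0, 0.129], 0.1)]
CALL [(4, [0.717, -0.348, 0.0], [0.0, 0.0, 0.13], 0.1), (3, [0.717, -0.348, 0.583], [0.0, 0.0, 0.13], 0.1), (3, [0.717, -0.348, 0.617], [0.0, 0.0, 0.13], 0.1)]
end [ 0.4388 -0.3234  0.056 ]
```

Emit:
arm_command:
  plan:
    - {"translation": [0.8,-0.03,0],"turn": [0,0,0.129],"hand": 0.1}
    - {"translation": [0.8,-0.03,0],"turn": [0,0,0.129],"hand": 0.1}
    - {"translation": [0.8,-0.03,0],"turn": [0,0,0.129],"hand": 0.1}

```text
clock: 4.92
position: [0.447, -0.1345, 0.1284]
ee_rot: [1.861, -2.527, -0.003]
force: [0.2, -0.1, -0.2]
width: 0.258
```

Emit:
arm_command:
  plan:
    - {"translation": [0.78,-0.19,0],"turn": [0,0,0.129],"hand": 0.1}
    - {"translation": [0.78,-0.19,0],"turn": [0,0,0.129],"hand": 0.1}
    - {"translation": [0.78,-0.19,0],"turn": [0,0,0.129],"hand": 0.1}

```text
clock: 5.3
position: [0.4421, -0.2297, 0.1288]
ee_rot: [1.599, -2.702, -0.002]
force: [0.6, 1.1, -0.9]
width: 0.261
```

Emit:
arm_command:
  plan:
    - {"translation": [0.717,-0.348,0],"turn": [0,0,0.13],"hand": 0.1}
    - {"translation": [0.717,-0.348,0],"turn": [0,0,0.13],"hand": 0.1}
    - {"translation": [0.717,-0.348,0],"turn": [0,0,0.13],"hand": 0.1}
    - {"translation": [0.717,-0.348,0],"turn": [0,0,0.13],"hand": 0.1}

```text
clock: 5.8
position: [0.4388, -0.3212, 0.1292]
ee_rot: [1.324, -2.848, -0.004]
force: [-0.3, 1.0, -2.0]
width: 0.259
```

```bash
python3 look.py l3 scene 200 100 360 220; sed 's/,start=.*/)/' s2.py > s2b.py; python3 s2b.py
```

```text
5.85 [ 0.439  -0.3211  0.1294] [ 0.45  0.42  0.11  1.9  -0.07  0.82 -1.67] 0.257 [-0.1  0.1 -1.2]
CALL [(3, [0.016, -0.011, -0.005], [0.001, 0.0, 0.001], 0.1), (3, [0.016, -0.013, 0.578], [0.001, 0.0, 0.001], 0.1), (3, [0.016, -0.013, 0.612], [0.001, 0.0, 0.001], 0.1)]
end [ 0.4389 -0.3234  0.056 ]
```

View pics/l3.png

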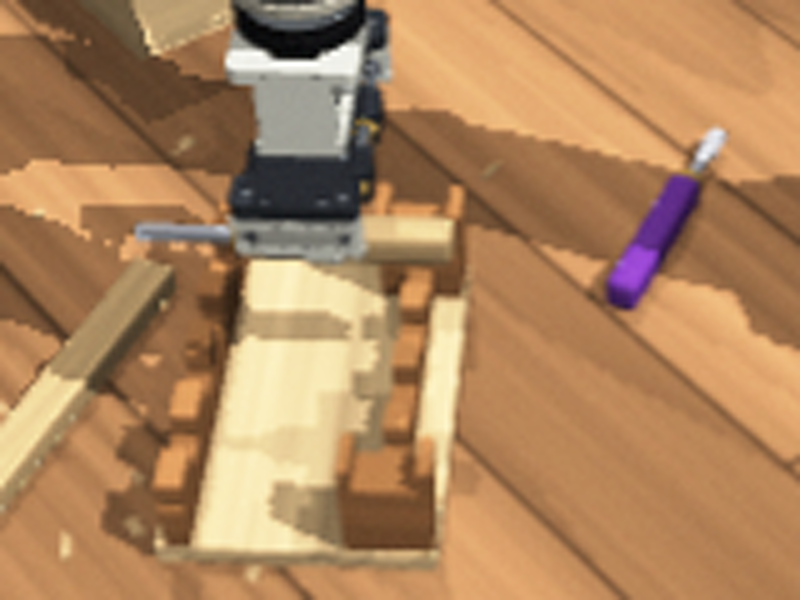

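The chisel is held level and parallel to the notches. I'll lower, release and lift.

Emit:
arm_command:
  plan:
    - {"translation": [0.016,-0.012,0],"turn": [0,0,0],"hand": 0.1}
    - {"translation": [0.016,-0.012,0.4],"turn": [0,0,0],"hand": 0.1}
    - {"translation": [0.016,-0.012,0.58],"turn": [0,0,0],"hand": 0.1}
    - {"translation": [0.016,-0.012,0.612],"turn": [0,0,0],"hand": 0.1}
    - {"translation": [0.016,-0.012,0.612],"turn": [0,0,0],"hand": 0.1}

```text
clock: 6.48
position: [0.439, -0.3258, 0.0573]
ee_rot: [-1.321, 2.85, -0.001]
force: [1.1, -0.1, -0.6]
width: 0.259
```

Emit:
arm_command:
  plan:
    - {"translation": [0,0,0],"turn": [0,0,0],"hand": 0.42}
    - {"translation": [0,0,0],"turn": [0,0,0],"hand": 0.42}
    - {"translation": [0,0,0],"turn": [0,0,0],"hand": 0.42}
    - {"translation": [0,0,-0.3],"turn": [0,0,0],"hand": 0.42}
    - {"translation": [0,0,-0.6],"turn": [0,0,0],"hand": 0.42}
    - {"translation": [0,0,-0.7],"turn": [0,0,0],"hand": 0.42}
    - {"translation": [0,0,-0.7],"turn": [0,0,0],"hand": 0.42}

```text
clock: 7.35
position: [0.4389, -0.3261, 0.1413]
ee_rot: [-1.32, 2.85, -0.002]
force: [-0.3, -0.4, -0.5]
width: 0.422
```

```bash
cat > s3.py <<'E'
from plan import *
plan([((.4206,.0396,.10),-95.0,.52,0),((.4206,.0396,.015),-95.0,.52,1)],step=.05)
E
python3 s3.py; python3 look.py l4 scene 200 100 360 220
```

```text
CALL [(3, [-0.74, 0.7, 0.11], [-0.0, -0.0, -0.131], 0.52)]
CALL [(3, [-0.87, 0.53, 0.12], [-0.0, -0.0, -0.13], 0.52)]
CALL [(4, [-0.956, 0.337, 0.112], [-0.001, -0.0, -0.131], 0.52), (4, [-0.957, 0.338, 0.82], [-0.001, -0.0, -0.131], 0.52)]
end [0.4206 0.0397 0.015 ]
7.4 [ 0.4383 -0.3257  0.1403] [ 0.45  0.41  0.12  1.89 -0.06  0.84 -1.67] 0.421 [-0.9  0.6  0.2]
```

View pics/l4.png

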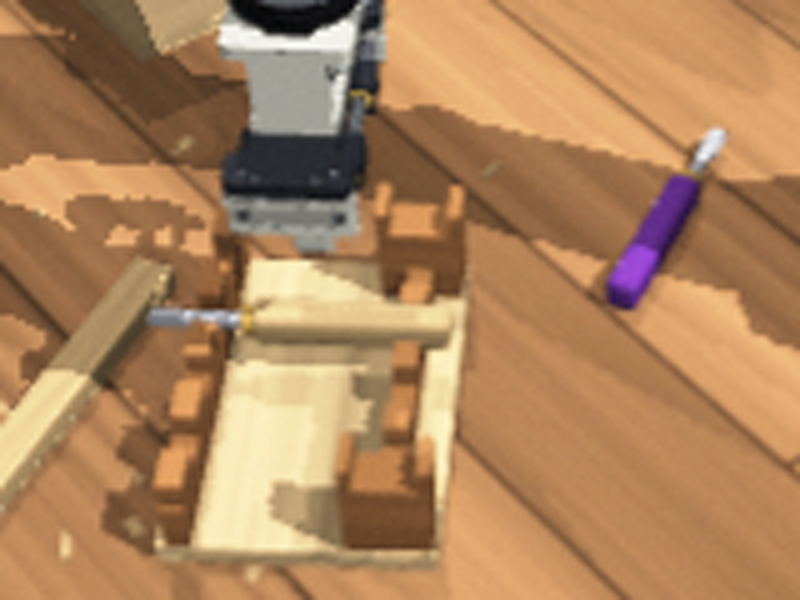

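The chisel lies in a middle notch pair. Next is chisel B.

Emit:
arm_command:
  plan:
    - {"translation": [-0.74,0.7,0.11],"turn": [0,0,-0.131],"hand": 0.52}
    - {"translation": [-0.74,0.7,0.11],"turn": [0,0,-0.131],"hand": 0.52}
    - {"translation": [-0.74,0.7,0.11],"turn": [0,0,-0.131],"hand": 0.52}

```text
clock: 7.78
position: [0.4305, -0.1986, 0.1258]
ee_rot: [1.615, -2.693, -0.008]
force: [0.2, -1.4, 0.2]
width: 0.515
```

Emit:
arm_command:
  plan:
    - {"translation": [-0.87,0.53,0.12],"turn": [0,0,-0.13],"hand": 0.52}
    - {"translation": [-0.87,0.53,0.12],"turn": [0,0,-0.13],"hand": 0.52}
    - {"translation": [-0.87,0.53,0.12],"turn": [0,0,-0.13],"hand": 0.52}

```text
clock: 8.15
position: [0.4248, -0.0779, 0.1119]
ee_rot: [1.881, -2.515, -0.005]
force: [1.5, -1.3, 0.6]
width: 0.52
```

Emit:
arm_command:
  plan:
    - {"translation": [-0.956,0.337,0.112],"turn": [0,0,-0.131],"hand": 0.52}
    - {"translation": [-0.956,0.337,0.112],"turn": [0,0,-0.131],"hand": 0.52}
    - {"translation": [-0.956,0.337,0.112],"turn": [0,0,-0.131],"hand": 0.52}
    - {"translation": [-0.956,0.337,0.112],"turn": [0,0,-0.131],"hand": 0.52}

```text
clock: 8.65
position: [0.4202, 0.0384, 0.0992]
ee_rot: [2.12, -2.316, -0.0]
force: [-0.1, -0.8, -0.6]
width: 0.519
```

```bash
python3 look.py l5 scene 250 160 410 280; python3 s3.py
```

```text
8.7 [0.4203 0.0379 0.0994] [-0.1   0.31 -0.14  2.2   0.07  0.64 -1.95] 0.515 [ 0.2  0.1 -0.1]
CALL [(2, [-0.015, -0.001, -0.005], [0.0, -0.001, -0.002], 0.52), (4, [-0.015, -0.002, 0.703], [0.0, -0.001, -0.002], 0.52)]
end [0.4206 0.0396 0.015 ]
```

View pics/l5.png

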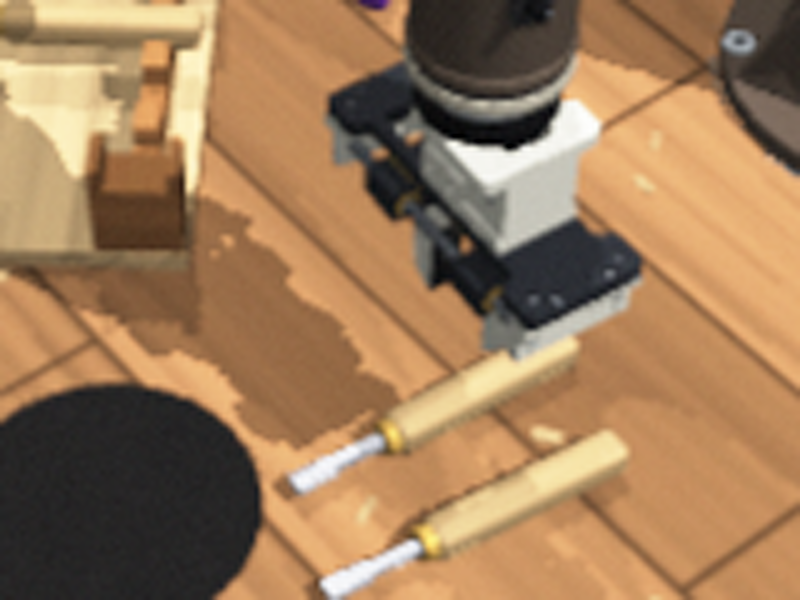

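Emit:
arm_command:
  plan:
    - {"translation": [-0.012,0,0.4],"turn": [0,0,0],"hand": 0.52}
    - {"translation": [-0.012,0,0.7],"turn": [0,0,0],"hand": 0.52}
    - {"translation": [-0.012,0,0.7],"turn": [0,0,0],"hand": 0.52}
    - {"translation": [-0.012,0,0.7],"turn": [0,0,0],"hand": 0.52}
    - {"translation": [-0.012,0,0.7],"turn": [0,0,0],"hand": 0.1}
    - {"translation": [-0.012,0,0.7],"turn": [0,0,0],"hand": 0.1}
    - {"translation": [-0.012,0,0.7],"turn": [0,0,0],"hand": 0.1}
    - {"translation": [-0.012,0,0.7],"turn": [0,0,0],"hand": 0.1}
    - {"translation": [-0.012,0,0.7],"turn": [0,0,0],"hand": 0.1}

```text
clock: 9.82
position: [0.4206, 0.0411, 0.0163]
ee_rot: [-2.122, 2.316, -0.001]
force: [-1.7, -1.1, 6.9]
width: 0.263
```

Emit:
arm_command:
  plan:
    - {"translation": [0,0,-0.4],"turn": [0,0,0],"hand": 0.1}
    - {"translation": [0,0,-0.96],"turn": [0,0,0],"hand": 0.1}
    - {"translation": [0,0,-0.96],"turn": [0,0,0],"hand": 0.1}
    - {"translation": [0,0,-0.96],"turn": [0,0,0],"hand": 0.1}

```text
clock: 10.32
position: [0.4202, 0.0412, 0.1311]
ee_rot: [-2.122, 2.316, -0.001]
force: [0.0, 0.3, -1.0]
width: 0.26
```

```bash
cat > s4.py <<'E'
from plan import *
plan([((.475,-.2806,.13),-130.2,.1,1)],step=.05)
E
python3 s4.py; python3 look.py l6 scene 200 100 410 260
```

```text
CALL [(3, [0.88, -0.23, 0.0], [-0.0, 0.0, 0.13], 0.1)]
CALL [(3, [0.81, -0.4, 0.0], [-0.0, 0.0, 0.131], 0.1)]
CALL [(5, [0.712, -0.561, 0.01], [-0.001, 0.0, 0.13], 0.1)]
end [ 0.475  -0.2805  0.13  ]
10.375 [0.4196 0.041  0.1303] [-0.09  0.26 -0.16  2.17  0.06  0.72 -1.95] 0.259 [ 0.1 -0.5 -1. ]
```

View pics/l6.png

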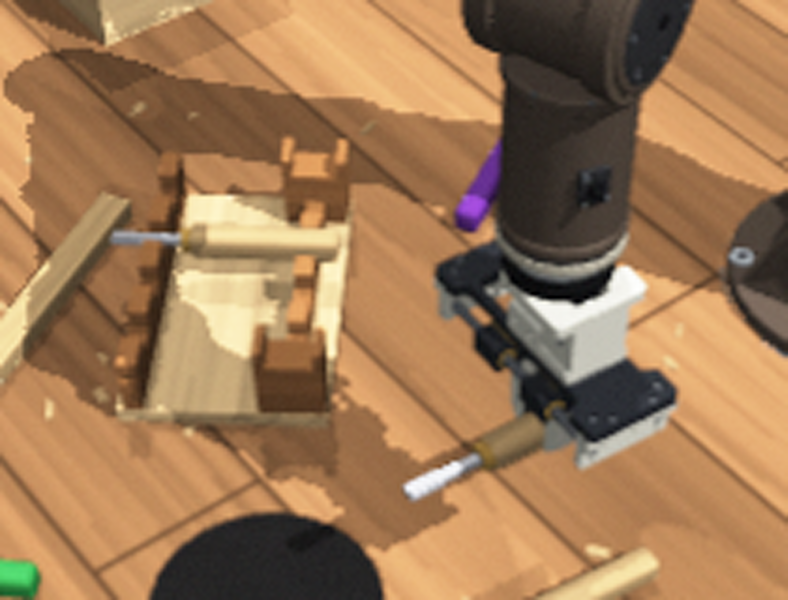

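Chisel B is held, and the first one lies in its notch.

Emit:
arm_command:
  plan:
    - {"translation": [0.88,-0.23,0],"turn": [0,0,0.13],"hand": 0.1}
    - {"translation": [0.88,-0.23,0],"turn": [0,0,0.13],"hand": 0.1}
    - {"translation": [0.88,-0.23,0],"turn": [0,0,0.13],"hand": 0.1}

```text
clock: 10.75
position: [0.4376, -0.07, 0.1292]
ee_rot: [1.866, -2.523, -0.001]
force: [-0.8, 0.2, -1.4]
width: 0.26
```

Emit:
arm_command:
  plan:
    - {"translation": [0.81,-0.4,0],"turn": [0,0,0.13],"hand": 0.1}
    - {"translation": [0.81,-0.4,0],"turn": [0,0,0.13],"hand": 0.1}
    - {"translation": [0.81,-0.4,0],"turn": [0,0,0.13],"hand": 0.1}

```text
clock: 11.12
position: [0.456, -0.1759, 0.1294]
ee_rot: [1.601, -2.7, -0.001]
force: [-0.1, 0.2, -1.5]
width: 0.256
```

Emit:
arm_command:
  plan:
    - {"translation": [0.712,-0.561,0],"turn": [0,0,0.13],"hand": 0.1}
    - {"translation": [0.712,-0.561,0],"turn": [0,0,0.13],"hand": 0.1}
    - {"translation": [0.712,-0.561,0],"turn": [0,0,0.13],"hand": 0.1}
    - {"translation": [0.712,-0.561,0],"turn": [0,0,0.13],"hand": 0.1}
    - {"translation": [0.712,-0.561,0],"turn": [0,0,0.13],"hand": 0.1}

```text
clock: 11.75
position: [0.4752, -0.2781, 0.1304]
ee_rot: [1.329, -2.846, -0.003]
force: [0.7, 0.0, -1.0]
width: 0.264
```

```bash
cat > s5.py <<'E'
from plan import *
plan([((.475,-.2806,.13),-130.2,.1,1),((.475,-.2806,.056),-130.2,.1,1)],step=.05)
E
python3 s5.py; python3 look.py l7 scene 200 100 360 220
```

```text
CALL [(3, [0.017, -0.012, 0.003], [0.001, 0.0, 0.003], 0.1), (4, [0.018, -0.013, 0.62], [0.001, 0.0, 0.003], 0.1)]
end [ 0.475  -0.2806  0.056 ]
11.8 [ 0.4753 -0.2784  0.1306] [ 0.36  0.43  0.1   1.89 -0.06  0.83 -1.78] 0.258 [ 0.1  0.2 -0.9]
```

View pics/l7.png

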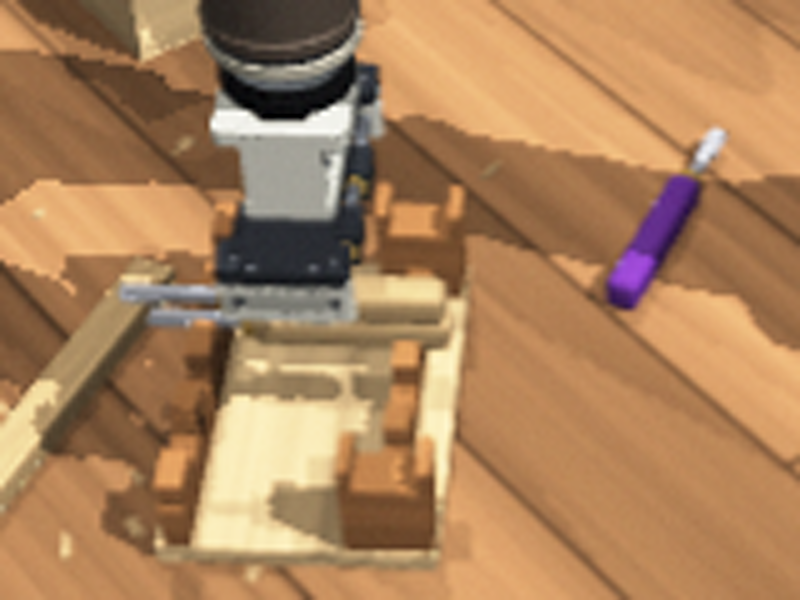

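Emit:
arm_command:
  plan:
    - {"translation": [0.005,-0.005,0.2],"turn": [0,0,0],"hand": 0.1}
    - {"translation": [0.005,-0.005,0.5],"turn": [0,0,0],"hand": 0.1}
    - {"translation": [0.005,-0.005,0.62],"turn": [0,0,0],"hand": 0.1}
    - {"translation": [0.005,-0.005,0.62],"turn": [0,0,0],"hand": 0.1}
    - {"translation": [0.005,-0.005,0.62],"turn": [0,0,0],"hand": 0.1}

```text
clock: 12.42
position: [0.4757, -0.281, 0.057]
ee_rot: [-1.326, 2.848, -0.0]
force: [0.5, -1.2, -1.3]
width: 0.257
```

Emit:
arm_command:
  plan:
    - {"translation": [0,0,0],"turn": [0,0,0],"hand": 0.42}
    - {"translation": [0,0,0],"turn": [0,0,0],"hand": 0.42}
    - {"translation": [0,0,0],"turn": [0,0,0],"hand": 0.42}
    - {"translation": [0,0,-0.3],"turn": [0,0,0],"hand": 0.42}
    - {"translation": [0,0,-0.6],"turn": [0,0,0],"hand": 0.42}
    - {"translation": [0,0,-0.7],"turn": [0,0,0],"hand": 0.42}
    - {"translation": [0,0,-0.7],"turn": [0,0,0],"hand": 0.42}

```text
clock: 13.3
position: [0.4756, -0.2815, 0.141]
ee_rot: [-1.325, 2.848, -0.002]
force: [-0.4, -0.4, -0.4]
width: 0.418
```

```bash
cat > s6.py <<'E'
from plan import *
plan([((.4507,.1135,.10),-97.8,.55,1)],step=.05)
E
python3 s6.py; python3 look.py l8 scene 200 100 360 220
```

```text
CALL [(3, [-0.79, 0.76, 0.11], [-0.0, 0.0, -0.12], 0.55)]
CALL [(3, [-0.93, 0.6, 0.11], [-0.0, -0.0, -0.119], 0.55)]
CALL [(2, [-0.51, 0.21, 0.06], [-0.0, -0.0, -0.06], 0.55)]
CALL [(4, [-0.521, 0.154, 0.059], [-0.001, -0.0, -0.06], 0.55)]
end [0.4507 0.1135 0.1   ]
13.35 [ 0.4751 -0.2811  0.14  ] [ 0.36  0.42  0.1   1.88 -0.06  0.85 -1.78] 0.418 [ 0.2  0.2 -0.6]
```

View pics/l8.png

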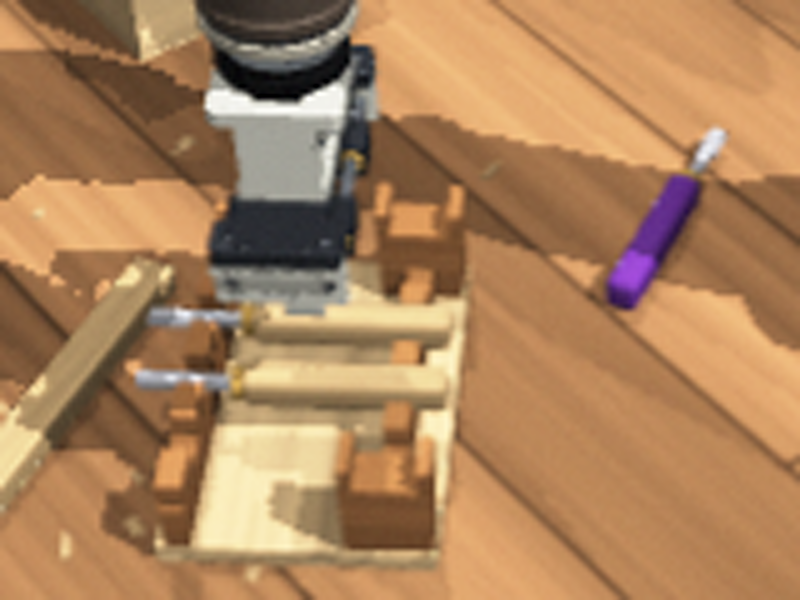

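Two chisels are in. Next is chisel A.

Emit:
arm_command:
  plan:
    - {"translation": [-0.79,0.76,0.11],"turn": [0,0,-0.12],"hand": 0.55}
    - {"translation": [-0.79,0.76,0.11],"turn": [0,0,-0.12],"hand": 0.55}
    - {"translation": [-0.79,0.76,0.11],"turn": [0,0,-0.12],"hand": 0.55}

```text
clock: 13.72
position: [0.4651, -0.145, 0.1255]
ee_rot: [1.595, -2.704, -0.007]
force: [0.2, -0.8, -0.9]
width: 0.546
```

Emit:
arm_command:
  plan:
    - {"translation": [-0.93,0.6,0.11],"turn": [0,0,-0.12],"hand": 0.55}
    - {"translation": [-0.93,0.6,0.11],"turn": [0,0,-0.12],"hand": 0.55}
    - {"translation": [-0.93,0.6,0.11],"turn": [0,0,-0.12],"hand": 0.55}

```text
clock: 14.1
position: [0.4574, -0.0137, 0.1129]
ee_rot: [1.842, -2.543, -0.004]
force: [-0.3, -0.4, -0.9]
width: 0.551
```

Emit:
arm_command:
  plan:
    - {"translation": [-0.51,0.21,0.06],"turn": [0,0,-0.06],"hand": 0.55}
    - {"translation": [-0.51,0.21,0.06],"turn": [0,0,-0.06],"hand": 0.55}

```text
clock: 14.35
position: [0.4534, 0.0515, 0.106]
ee_rot: [1.96, -2.454, -0.003]
force: [0.2, -0.6, 0.2]
width: 0.549
```

Emit:
arm_command:
  plan:
    - {"translation": [-0.52,0.155,0.06],"turn": [0,0,-0.06],"hand": 0.55}
    - {"translation": [-0.52,0.155,0.06],"turn": [0,0,-0.06],"hand": 0.55}
    - {"translation": [-0.52,0.155,0.06],"turn": [0,0,-0.06],"hand": 0.55}
    - {"translation": [-0.52,0.155,0.06],"turn": [0,0,-0.06],"hand": 0.55}

```text
clock: 14.85
position: [0.4501, 0.1114, 0.0995]
ee_rot: [2.063, -2.368, 0.001]
force: [-0.5, -0.3, 0.4]
width: 0.551
```

```bash
python3 look.py l9 scene 250 160 410 280; sed 's/,.10),-97.8,.55,1)/,.015),-97.8,.55,1)/' s6.py > s6b.py; python3 s6b.py
```

```text
14.9 [0.4502 0.1116 0.0996] [-0.25  0.36 -0.14  2.1   0.08  0.68 -2.15] 0.549 [ 0.8 -0.7 -0.1]
CALL [(4, [-0.017, -0.002, 0.705], [0.0, -0.001, -0.001], 0.55)]
end [0.4507 0.1136 0.015 ]
```

View pics/l9.png

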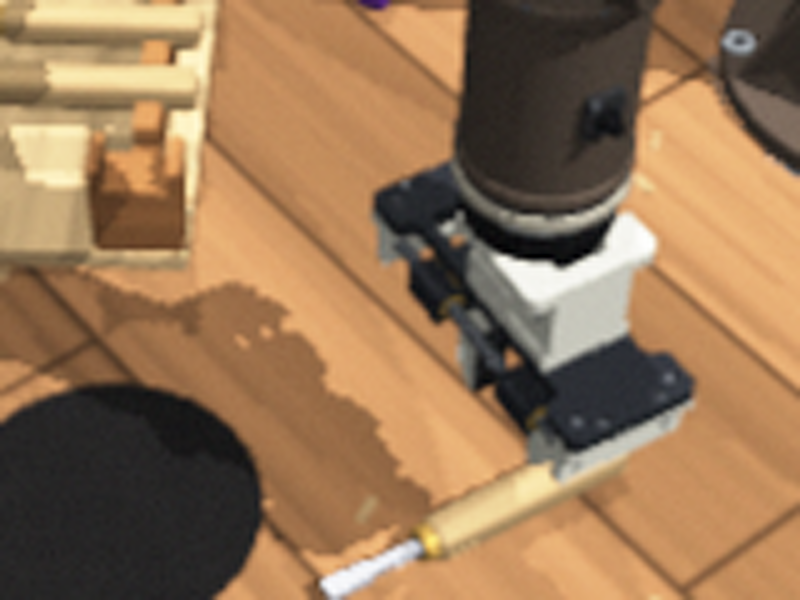

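Emit:
arm_command:
  plan:
    - {"translation": [-0.012,0,0.4],"turn": [0,0,0],"hand": 0.55}
    - {"translation": [-0.012,0,0.7],"turn": [0,0,0],"hand": 0.55}
    - {"translation": [-0.012,0,0.7],"turn": [0,0,0],"hand": 0.55}
    - {"translation": [-0.012,0,0.7],"turn": [0,0,0],"hand": 0.55}
    - {"translation": [-0.012,0,0.7],"turn": [0,0,0],"hand": 0.1}
    - {"translation": [-0.012,0,0.7],"turn": [0,0,0],"hand": 0.1}
    - {"translation": [-0.012,0,0.7],"turn": [0,0,0],"hand": 0.1}
    - {"translation": [-0.012,0,0.7],"turn": [0,0,0],"hand": 0.1}
    - {"translation": [-0.012,0,0.7],"turn": [0,0,0],"hand": 0.1}

```text
clock: 16.02
position: [0.4504, 0.1149, 0.0162]
ee_rot: [-2.067, 2.365, -0.001]
force: [-1.6, -1.2, 7.3]
width: 0.258
```

Emit:
arm_command:
  plan:
    - {"translation": [0,0,-0.4],"turn": [0,0,0],"hand": 0.1}
    - {"translation": [0,0,-0.96],"turn": [0,0,0],"hand": 0.1}
    - {"translation": [0,0,-0.96],"turn": [0,0,0],"hand": 0.1}
    - {"translation": [0,0,-0.96],"turn": [0,0,0],"hand": 0.1}

```text
clock: 16.52
position: [0.4501, 0.1149, 0.131]
ee_rot: [-2.067, 2.365, -0.001]
force: [-0.6, 0.3, -0.9]
width: 0.26
```

```bash
cat > s7.py <<'E'
from plan import *
plan([((.5165,-.2424,.13),-130.2,.1,1)],step=.05)
E
python3 s7.py; python3 look.py l10 scene 200 100 410 260
```

```text
CALL [(3, [0.96, -0.32, 0.0], [-0.0, 0.0, 0.12], 0.1)]
CALL [(3, [0.88, -0.49, 0.0], [-0.0, 0.0, 0.121], 0.1)]
CALL [(5, [0.777, -0.644, 0.009], [-0.0, 0.0, 0.12], 0.1)]
end [ 0.5165 -0.2424  0.13  ]
16.575 [0.4494 0.1147 0.1302] [-0.24  0.32 -0.15  2.07  0.07  0.76 -2.14] 0.26 [-0.4 -0.2 -1.3]
```

View pics/l10.png

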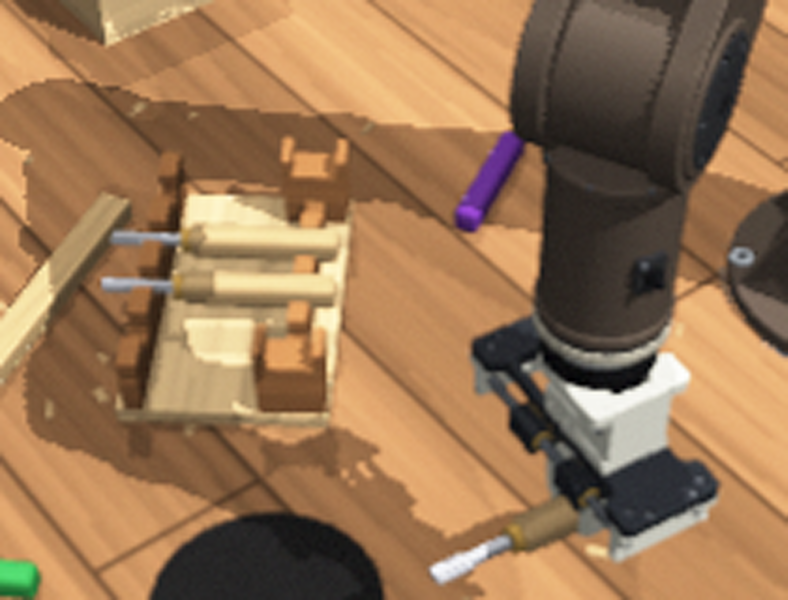

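Chisel A is held, and the rack now has two chisels seated.

Emit:
arm_command:
  plan:
    - {"translation": [0.96,-0.32,0],"turn": [0,0,0.12],"hand": 0.1}
    - {"translation": [0.96,-0.32,0],"turn": [0,0,0.12],"hand": 0.1}
    - {"translation": [0.96,-0.32,0],"turn": [0,0,0.12],"hand": 0.1}

```text
clock: 16.95
position: [0.472, -0.0096, 0.1291]
ee_rot: [1.823, -2.554, 0.0]
force: [0.5, 0.3, -1.3]
width: 0.255
```

Emit:
arm_command:
  plan:
    - {"translation": [0.88,-0.49,0],"turn": [0,0,0.12],"hand": 0.1}
    - {"translation": [0.88,-0.49,0],"turn": [0,0,0.12],"hand": 0.1}
    - {"translation": [0.88,-0.49,0],"turn": [0,0,0.12],"hand": 0.1}

```text
clock: 17.32
position: [0.4943, -0.1276, 0.1293]
ee_rot: [1.577, -2.714, 0.001]
force: [-1.2, 0.8, -1.5]
width: 0.255
```

Emit:
arm_command:
  plan:
    - {"translation": [0.777,-0.644,0],"turn": [0,0,0.12],"hand": 0.1}
    - {"translation": [0.777,-0.644,0],"turn": [0,0,0.12],"hand": 0.1}
    - {"translation": [0.777,-0.644,0],"turn": [0,0,0.12],"hand": 0.1}
    - {"translation": [0.777,-0.644,0],"turn": [0,0,0.12],"hand": 0.1}
    - {"translation": [0.777,-0.644,0],"turn": [0,0,0.12],"hand": 0.1}

```text
clock: 17.95
position: [0.5167, -0.2399, 0.1302]
ee_rot: [1.329, -2.846, -0.003]
force: [0.4, 0.7, -1.1]
width: 0.261
```

```bash
sed 's/,.13),/,.056),/' s7.py > s7b.py; python3 s7b.py; python3 look.py l11 scene 200 100 360 220
```

```text
CALL [(4, [0.017, -0.014, 0.618], [0.001, 0.0, 0.003], 0.1)]
end [ 0.5165 -0.2424  0.056 ]
18.0 [ 0.5168 -0.2402  0.1305] [ 0.28  0.46  0.09  1.84 -0.05  0.85 -1.88] 0.256 [ 0.1 -0.6 -1.6]
```

View pics/l11.png

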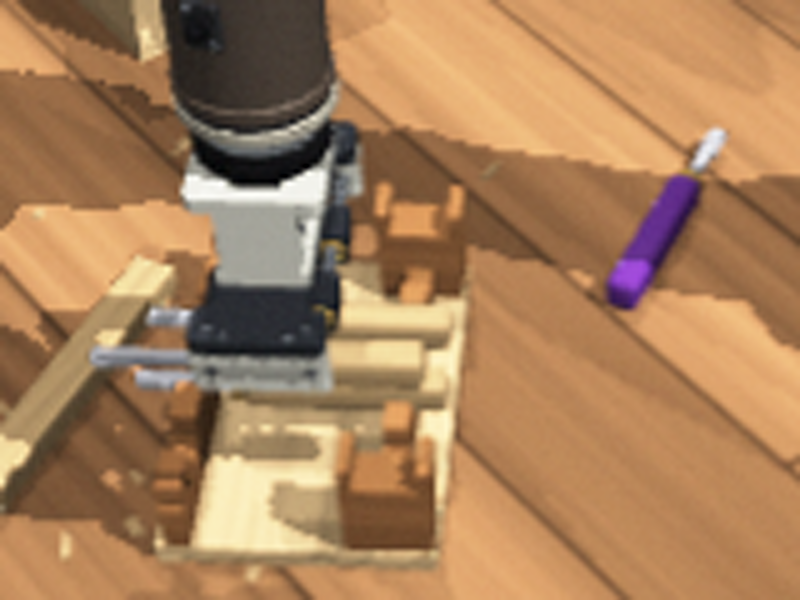

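Emit:
arm_command:
  plan:
    - {"translation": [0.005,-0.005,0.2],"turn": [0,0,0],"hand": 0.1}
    - {"translation": [0.005,-0.005,0.5],"turn": [0,0,0],"hand": 0.1}
    - {"translation": [0.005,-0.005,0.62],"turn": [0,0,0],"hand": 0.1}
    - {"translation": [0.005,-0.005,0.62],"turn": [0,0,0],"hand": 0.1}
    - {"translation": [0.005,-0.005,0.62],"turn": [0,0,0],"hand": 0.1}

```text
clock: 18.62
position: [0.5173, -0.2428, 0.057]
ee_rot: [-1.326, 2.847, -0.0]
force: [0.3, -1.0, -1.5]
width: 0.262
```

Emit:
arm_command:
  plan:
    - {"translation": [0,0,0],"turn": [0,0,0],"hand": 0.4}
    - {"translation": [0,0,0],"turn": [0,0,0],"hand": 0.4}
    - {"translation": [0,0,0],"turn": [0,0,0],"hand": 0.4}
    - {"translation": [0,0,-0.3],"turn": [0,0,0],"hand": 0.4}
    - {"translation": [0,0,-0.6],"turn": [0,0,0],"hand": 0.4}
    - {"translation": [0,0,-0.7],"turn": [0,0,0],"hand": 0.4}
    - {"translation": [0,0,-0.7],"turn": [0,0,0],"hand": 0.4}

```text
clock: 19.5
position: [0.5172, -0.2432, 0.141]
ee_rot: [-1.325, 2.847, -0.001]
force: [0.1, -0.0, -0.7]
width: 0.396
```

```bash
cat > s8.py <<'E'
from plan import *
# keeper: long dir 29.6 deg -> jaw across it: -60.4 (or 119.6 -> same)
plan([((.597,-.416,.13),-150.4+30,.6,0)],step=.05)
plan([((.5,-.26,.19),-60.4,.6,0),((.597,-.416,.10),-60.4,.6,0)],step=.05)
E
python3 s8.py; python3 look.py l12 scene 150 100 350 250
```

```text
CALL [(2, [0.34, -0.72, 0.05], [-0.0, 0.0, -0.054], 0.6)]
CALL [(3, [0.393, -0.685, 0.043], [-0.001, 0.0, -0.054], 0.6)]
end [ 0.597 -0.416  0.13 ]
CALL [(9, [0.199, 0.019, -0.409], [-0.001, -0.0, -0.774], 0.6)]
CALL [(3, [0.76, -0.03, 0.38], [0.0, -0.0, -0.0], 0.6)]
CALL [(4, [0.769, -0.032, 0.371], [0.0, -0.0, -0.0], 0.6)]
end [ 0.597  -0.4159  0.1   ]
19.55 [ 0.5166 -0.243   0.14  ] [ 0.28  0.45  0.09  1.83 -0.05  0.87 -1.87] 0.402 [ 1.4  0.8 -1.5]
```

View pics/l12.png

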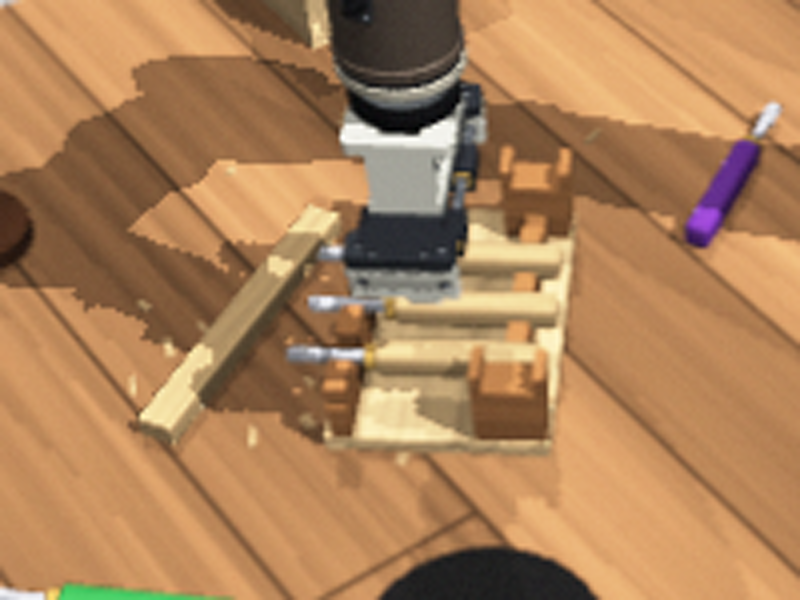

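All three chisels lie in notches with blades to the rear. On to the keeper bar.

Emit:
arm_command:
  plan:
    - {"translation": [0.2,0.02,-0.41],"turn": [0,0,-0.774],"hand": 0.6}
    - {"translation": [0.2,0.02,-0.41],"turn": [0,0,-0.774],"hand": 0.6}
    - {"translation": [0.2,0.02,-0.41],"turn": [0,0,-0.774],"hand": 0.6}
    - {"translation": [0.2,0.02,-0.41],"turn": [0,0,-0.774],"hand": 0.6}
    - {"translation": [0.2,0.02,-0.41],"turn": [0,0,-0.774],"hand": 0.6}
    - {"translation": [0.2,0.02,-0.41],"turn": [0,0,-0.774],"hand": 0.6}
    - {"translation": [0.2,0.02,-0.41],"turn": [0,0,-0.774],"hand": 0.6}
    - {"translation": [0.2,0.02,-0.41],"turn": [0,0,-0.774],"hand": 0.6}
    - {"translation": [0.2,0.02,-0.41],"turn": [0,0,-0.774],"hand": 0.6}

```text
clock: 20.68
position: [0.4992, -0.2598, 0.1889]
ee_rot: [2.713, -1.584, -0.002]
force: [-0.6, 0.4, 0.7]
width: 0.6
```

Emit:
arm_command:
  plan:
    - {"translation": [0.76,-0.03,0.38],"turn": [0,0,0],"hand": 0.6}
    - {"translation": [0.76,-0.03,0.38],"turn": [0,0,0],"hand": 0.6}
    - {"translation": [0.76,-0.03,0.38],"turn": [0,0,0],"hand": 0.6}

```text
clock: 21.05
position: [0.547, -0.3396, 0.1416]
ee_rot: [2.71, -1.586, -0.004]
force: [-0.9, 0.2, 0.3]
width: 0.599
```

Emit:
arm_command:
  plan:
    - {"translation": [0.77,-0.03,0.37],"turn": [0,0,0],"hand": 0.6}
    - {"translation": [0.77,-0.03,0.37],"turn": [0,0,0],"hand": 0.6}
    - {"translation": [0.77,-0.03,0.37],"turn": [0,0,0],"hand": 0.6}
    - {"translation": [0.77,-0.03,0.37],"turn": [0,0,0],"hand": 0.6}

```text
clock: 21.55
position: [0.5966, -0.4145, 0.1]
ee_rot: [-2.714, 1.58, 0.001]
force: [0.2, 1.1, 0.9]
width: 0.601
```

```bash
cat > s9.py <<'E'
from plan import *
plan([((.597,-.416,.10),-60.4,.6,0),((.597,-.416,.015),-60.4,.6,0)],step=.05)
E
python3 s9.py; python3 look.py l13 scene 130 60 350 220
```

```text
CALL [(2, [0.012, 0.003, 0.0], [-0.0, 0.001, -0.0], 0.6), (3, [0.013, 0.003, 0.708], [-0.0, 0.001, -0.0], 0.6)]
end [ 0.597  -0.416   0.0151]
21.6 [ 0.5967 -0.4144  0.1005] [ 0.61  0.72 -0.13  1.42  0.1   1.   -0.59] 0.601 [-0.6  0.7  1.3]
```

View pics/l13.png

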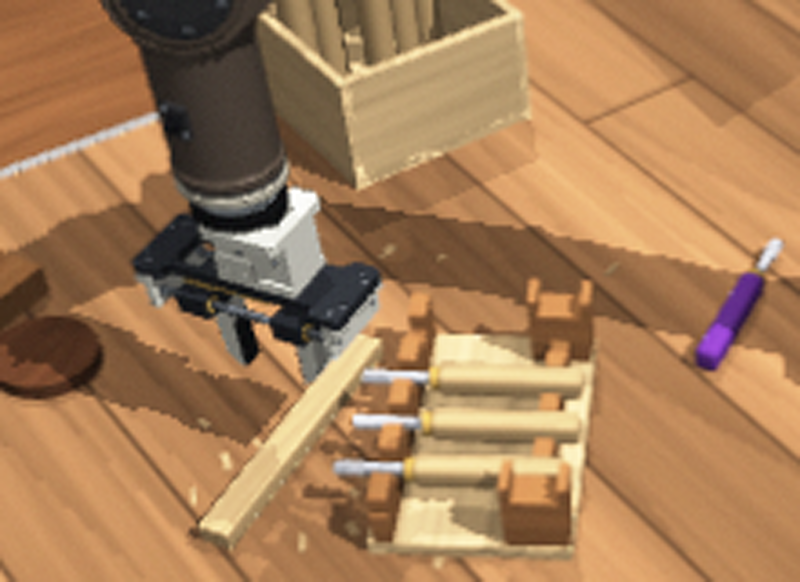

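Keeper aligned under the hand. I'll grip it with TCP at 17 mm, which keeps the gripper body clear of the rear teeth.

Emit:
arm_command:
  plan:
    - {"translation": [0.006,0,0.3],"turn": [0,0,0],"hand": 0.6}
    - {"translation": [0.006,0,0.55],"turn": [0,0,0],"hand": 0.6}
    - {"translation": [0.006,0,0.69],"turn": [0,0,0],"hand": 0.6}
    - {"translation": [0.006,0,0.69],"turn": [0,0,0],"hand": 0.6}
    - {"translation": [0.006,0,0.69],"turn": [0,0,0],"hand": 0.1}
    - {"translation": [0.006,0,0.69],"turn": [0,0,0],"hand": 0.1}
    - {"translation": [0.006,0,0.69],"turn": [0,0,0],"hand": 0.1}
    - {"translation": [0.006,0,0.69],"turn": [0,0,0],"hand": 0.1}
    - {"translation": [0.006,0,0.69],"turn": [0,0,0],"hand": 0.1}
  squeeze: 50

```text
clock: 22.72
position: [0.5972, -0.417, 0.0179]
ee_rot: [2.715, -1.581, 0.002]
force: [-1.2, 0.8, 6.0]
width: 0.32
```

Emit:
arm_command:
  plan:
    - {"translation": [0,0,-0.4],"turn": [0,0,0],"hand": 0.1}
    - {"translation": [0,0,-0.8],"turn": [0,0,0],"hand": 0.1}
    - {"translation": [0,0,-1],"turn": [0,0,0],"hand": 0.1}
    - {"translation": [0,0,-1],"turn": [0,0,0],"hand": 0.1}

```text
clock: 23.22
position: [0.5978, -0.4173, 0.139]
ee_rot: [2.714, -1.581, 0.006]
force: [0.0, -0.6, -2.3]
width: 0.323
```

```bash
cat > s10.py <<'E'
from plan import *
plan([((.4204,-.271,.14),-40.2,.1,1)],step=.05)
E
python3 s10.py; python3 look.py l14 scene 130 60 350 220
```

```text
CALL [(3, [-0.9, 0.34, -0.01], [-0.0, -0.001, -0.112], 0.1)]
CALL [(5, [-0.937, 0.184, -0.004], [-0.001, -0.001, -0.113], 0.1)]
end [ 0.4203 -0.271   0.14  ]
23.275 [ 0.5968 -0.4167  0.1369] [ 0.61  0.69 -0.13  1.39  0.09  1.07 -0.59] 0.321 [-0.1 -0.1 -1.9]
```

View pics/l14.png

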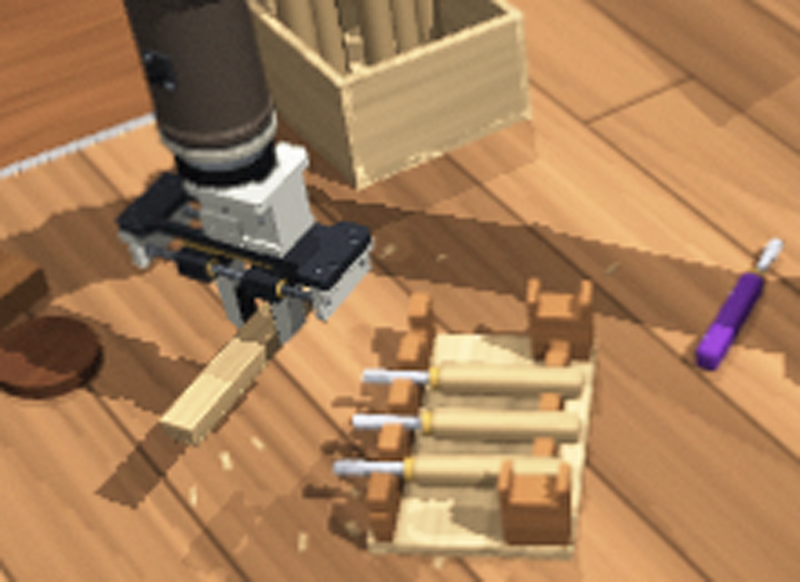

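Emit:
arm_command:
  plan:
    - {"translation": [-0.9,0.34,0],"turn": [0,0,-0.112],"hand": 0.1}
    - {"translation": [-0.9,0.34,0],"turn": [0,0,-0.112],"hand": 0.1}
    - {"translation": [-0.9,0.34,0],"turn": [0,0,-0.112],"hand": 0.1}

```text
clock: 23.65
position: [0.5028, -0.3391, 0.1341]
ee_rot: [-2.843, 1.334, 0.014]
force: [0.7, -1.2, -1.8]
width: 0.322
```

Emit:
arm_command:
  plan:
    - {"translation": [-0.937,0.184,0],"turn": [0,0,-0.113],"hand": 0.1}
    - {"translation": [-0.937,0.184,0],"turn": [0,0,-0.113],"hand": 0.1}
    - {"translation": [-0.937,0.184,0],"turn": [0,0,-0.113],"hand": 0.1}
    - {"translation": [-0.937,0.184,0],"turn": [0,0,-0.113],"hand": 0.1}
    - {"translation": [-0.937,0.184,0],"turn": [0,0,-0.113],"hand": 0.1}

```text
clock: 24.28
position: [0.4205, -0.2713, 0.1366]
ee_rot: [-2.95, 1.08, -0.001]
force: [0.5, -0.1, -1.2]
width: 0.316
```

```bash
cat > s11.py <<'E'
from plan import *
plan([((.4204,-.271,.14),-40.2,.1,1),((.4204,-.271,.087),-40.2,.1,1)],step=.05)
E
python3 s11.py; python3 look.py l15 scene 190 60 350 180;python3 look.py l16 top 400 200 540 320
python3 - <<'E'
from h import *
P=cloud("top",np.load("last.npy"));o=np.array([.447,-.2936]);rx=np.array([.763,-.645]);ry=np.array([.645,.763])
Q=P[190:340,380:560].reshape(-1,3);q=np.c_[(Q[:,:2]-o)@rx,(Q[:,:2]-o)@ry,Q[:,2]]
s=q[(q[:,2]>.125)&(q[:,2]<.15)&(abs(q[:,1])<.2)&(abs(q[:,1])>.03)]
for m in(s[:,1]>0,s[:,1]<0):print(len(s[m]),s[m].mean(0),s[m].min(0),s[m].max(0))
print(np.polyfit(s[:,1],s[:,0],1))
E
```

```text
CALL [(3, [-0.002, -0.001, -0.028], [-0.0, -0.0, -0.0], 0.1), (4, [-0.002, -0.001, 0.414], [-0.0, -0.0, -0.0], 0.1)]
end [ 0.4204 -0.271   0.087 ]
24.325 [ 0.4203 -0.2711  0.1366] [ 0.68  0.37 -0.27  1.98  0.13  0.81 -0.37] 0.32 [ 0.3  0.4 -1.7]
24.375 [ 0.4201 -0.271   0.1366] [ 0.68  0.37 -0.27  1.98  0.13  0.81 -0.37] 0.321 [-0.3  0.6 -1. ]
571 [-0.038658    0.08296251  0.13719129] [-0.05290412  0.03000193  0.12533528] [-0.0213227   0.13619126  0.14421755]
216 [-0.03874084 -0.08081235  0.13696887] [-0.05005626 -0.11327666  0.12528756] [-0.01976981 -0.05085179  0.14416685]
[-0.00035716 -0.03866716]
```

View pics/l15.png

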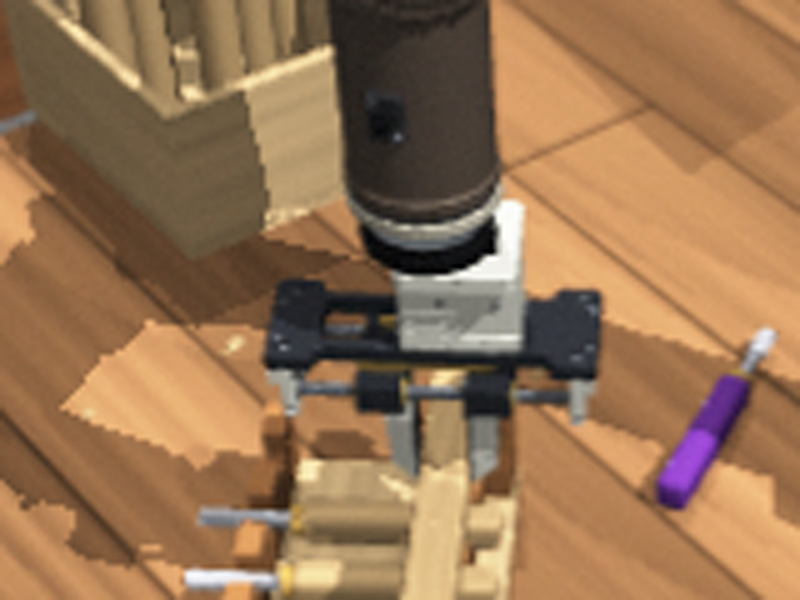

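View pics/l16.png

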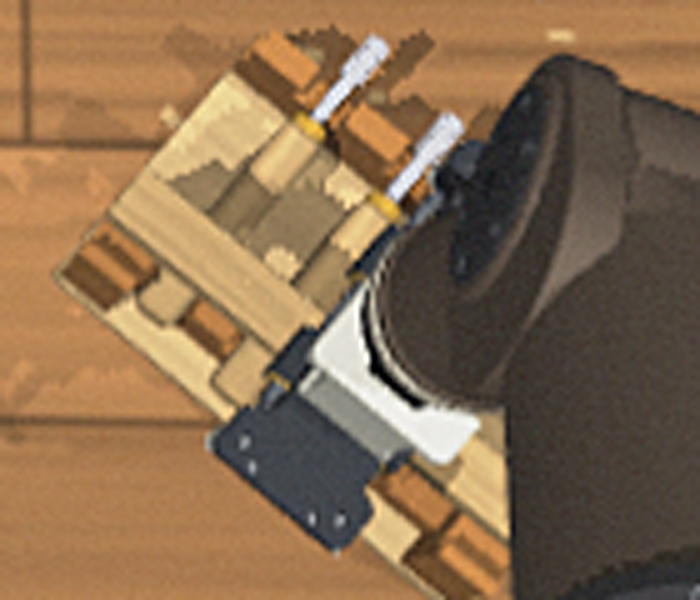

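The bar is parallel to the rack, about 2 mm low in x. I'll shift it, lower it into the slots and release.

Emit:
arm_command:
  plan:
    - {"translation": [0.012,0,0.15],"turn": [0,0,0],"hand": 0.1}
    - {"translation": [0.012,0,0.3],"turn": [0,0,0],"hand": 0.1}
    - {"translation": [0.012,0,0.39],"turn": [0,0,0],"hand": 0.1}
    - {"translation": [0.012,0,0.415],"turn": [0,0,0],"hand": 0.1}
    - {"translation": [0.012,0,0.415],"turn": [0,0,0],"hand": 0.1}
    - {"translation": [0.012,0,0.415],"turn": [0,0,0],"hand": 0.1}

```text
clock: 25.12
position: [0.4208, -0.2715, 0.0877]
ee_rot: [2.95, -1.079, 0.002]
force: [-0.0, 0.4, -1.0]
width: 0.321
```

```bash
python3 look.py l17 scene 190 60 350 180
```

```text
25.175 [ 0.4207 -0.2715  0.0877] [ 0.66  0.44 -0.25  2.02  0.17  0.7  -0.4 ] 0.32 [ 0.3  0.4 -2. ]
```

View pics/l17.png

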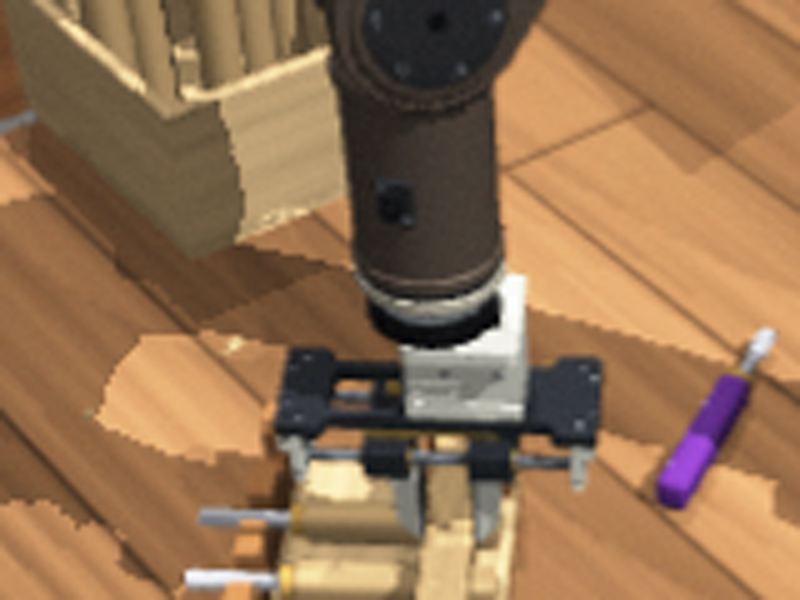

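Emit:
arm_command:
  plan:
    - {"translation": [0,0,0.012],"turn": [0,0,0],"hand": 0.1}
    - {"translation": [0,0,0.012],"turn": [0,0,0],"hand": 0.1}
    - {"translation": [0,0,0.012],"turn": [0,0,0],"hand": 0.5}
    - {"translation": [0,0,0.012],"turn": [0,0,0],"hand": 0.5}
    - {"translation": [0,0,0.012],"turn": [0,0,0],"hand": 0.5}
    - {"translation": [0,0,-0.2],"turn": [0,0,0],"hand": 0.5}
    - {"translation": [0,0,-0.5],"turn": [0,0,0],"hand": 0.5}
    - {"translation": [0,0,-1],"turn": [0,0,0],"hand": 0.5}
    - {"translation": [0,0,-1],"turn": [0,0,0],"hand": 0.5}
    - {"translation": [0,0,-1],"turn": [0,0,0],"hand": 0.5}

```text
clock: 26.42
position: [0.4201, -0.2713, 0.2071]
ee_rot: [2.95, -1.079, 0.0]
force: [-0.1, -0.1, 0.2]
width: 0.502
```

Emit:
arm_command:
  plan:
    - {"translation": [0,0.9,0],"turn": [0,0,0],"hand": 0.9}
    - {"translation": [0,0.9,0],"turn": [0,0,0],"hand": 0.9}
    - {"translation": [0,0.9,0],"turn": [0,0,0],"hand": 0.9}

```text
clock: 26.8
position: [0.347, -0.3562, 0.2055]
ee_rot: [2.947, -1.089, -0.006]
force: [0.6, 0.3, -0.3]
width: 0.777
```

```bash
python3 look.py l18 scene 190 100 350 220; python3 look.py l19 top 160 120 560 420
```

```text
26.85 [ 0.3488 -0.3544  0.2056] [ 0.87  0.28 -0.23  1.9   0.08  0.97 -0.1 ] 0.821 [0.5 0.9 0.4]
26.9 [ 0.3501 -0.3533  0.2059] [ 0.87  0.28 -0.23  1.9   0.08  0.97 -0.1 ] 0.863 [ 0.2  0.5 -0.6]
```

View pics/l18.png

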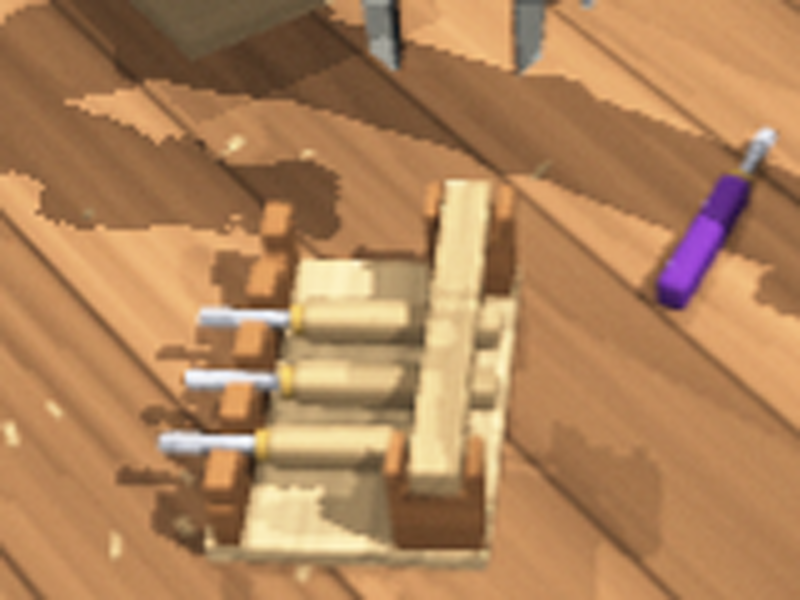

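View pics/l19.png

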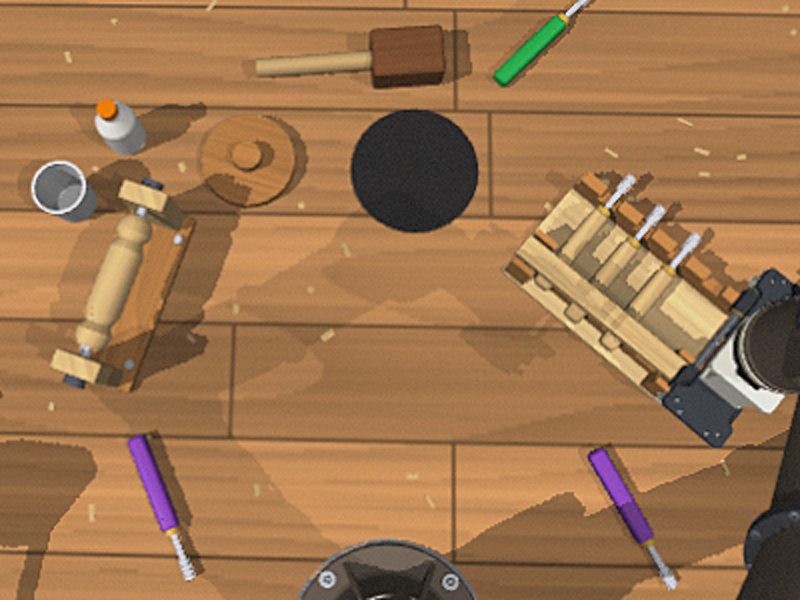

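The rack is complete: three chisels are in and the keeper lies in both slots. The blank is still at its starting place. I'll re-measure the blank, mat and keeper, then go.

```bash
cat > s12.py <<'E'
from plan import *
d=np.load("last.npy");P=cloud("top",d)
im=eyes.get_image("top")[0]
def blank():
    Q=P[150:260,230:420].reshape(-1,3)
    t=Q[(Q[:,2]>.0405)&(Q[:,2]<.047)];c=cv2.minEnclosingCircle((t[:,:2]*1000).astype(np.float32));print("tenon",len(t),t.mean(0).round(4),c)
    c=np.median(t[:,:2],0)
    k=Q[(Q[:,2]>.017)&(Q[:,2]<.027)&(np.linalg.norm(Q[:,:2]-c,axis=1)<.09)];print("disc",len(k),cv2.minEnclosingCircle((k[:,:2]*1000).astype(np.float32)))
blank()
o=np.array([.447,-.2936]);rx=np.array([.763,-.645]);ry=np.array([.645,.763])
Q=P[190:340,380:560].reshape(-1,3);q=np.c_[(Q[:,:2]-o)@rx,(Q[:,:2]-o)@ry,Q[:,2]]
s=q[(q[:,2]>.082)&(q[:,2]<.093)&(abs(q[:,1])<.2)&(abs(q[:,0]+.035)<.018)];print("keeper",len(s),s.mean(0),s.min(0),s.max(0))
plan([((.631,.199,.12),0.,.8,1)],step=.045)
E
python3 s12.py
```

```text
tenon 266 [0.6919 0.1409 0.0429] ((543.2577514648438, 78.24149322509766), 253.66558837890625)
disc 324 ((718.6276245117188, 171.98220825195312), 80.07711029052734)
keeper 1158 [-0.03637292  0.00956989  0.08706994] [-0.05279232 -0.11776899  0.08202976] [-0.01753704  0.13603691  0.09299189]
CALL [(3, [-0.2, -0.84, 0.12], [-0.0, 0.0, -0.074], 0.8)]
CALL [(3, [-0.1, -0.85, 0.12], [-0.0, 0.0, -0.074], 0.8)]
CALL [(3, [0.0, -0.86, 0.12], [-0.0, 0.0, -0.075], 0.8)]
CALL [(3, [0.1, -0.85, 0.12], [-0.0, 0.0, -0.074], 0.8)]
CALL [(3, [0.21, -0.84, 0.12], [-0.0, 0.0, -0.075], 0.8)]
CALL [(5, [0.297, -0.802, 0.123], [-0.001, 0.001, -0.074], 0.8)]
end [0.631  0.1991 0.1201]
```

Emit:
arm_command:
  plan:
    - {"translation": [-0.2,-0.84,0.12],"turn": [0,0,-0.074],"hand": 0.8}
    - {"translation": [-0.2,-0.84,0.12],"turn": [0,0,-0.074],"hand": 0.8}
    - {"translation": [-0.2,-0.84,0.12],"turn": [0,0,-0.074],"hand": 0.8}

```text
clock: 27.32
position: [0.3994, -0.2565, 0.1921]
ee_rot: [-3.01, 0.893, 0.001]
force: [0.4, -0.8, 0.0]
width: 0.801
```

Emit:
arm_command:
  plan:
    - {"translation": [-0.1,-0.85,0.12],"turn": [0,0,-0.074],"hand": 0.8}
    - {"translation": [-0.1,-0.85,0.12],"turn": [0,0,-0.074],"hand": 0.8}
    - {"translation": [-0.1,-0.85,0.12],"turn": [0,0,-0.074],"hand": 0.8}

```text
clock: 27.7
position: [0.4449, -0.1663, 0.1779]
ee_rot: [-3.057, 0.72, 0.001]
force: [-0.2, -1.1, -0.3]
width: 0.797
```

Emit:
arm_command:
  plan:
    - {"translation": [0,-0.86,0.12],"turn": [0,0,-0.074],"hand": 0.8}
    - {"translation": [0,-0.86,0.12],"turn": [0,0,-0.074],"hand": 0.8}
    - {"translation": [0,-0.86,0.12],"turn": [0,0,-0.074],"hand": 0.8}

```text
clock: 28.08
position: [0.4912, -0.0752, 0.1636]
ee_rot: [-3.093, 0.544, 0.0]
force: [-0.5, -0.7, 0.8]
width: 0.8
```

Emit:
arm_command:
  plan:
    - {"translation": [0.1,-0.85,0.12],"turn": [0,0,-0.074],"hand": 0.8}
    - {"translation": [0.1,-0.85,0.12],"turn": [0,0,-0.074],"hand": 0.8}
    - {"translation": [0.1,-0.85,0.12],"turn": [0,0,-0.074],"hand": 0.8}

```text
clock: 28.45
position: [0.5375, 0.0155, 0.1491]
ee_rot: [-3.119, 0.366, 0.001]
force: [-0.8, -0.4, 0.3]
width: 0.799
```

Emit:
arm_command:
  plan:
    - {"translation": [0.2,-0.84,0.12],"turn": [0,0,-0.074],"hand": 0.8}
    - {"translation": [0.2,-0.84,0.12],"turn": [0,0,-0.074],"hand": 0.8}
    - {"translation": [0.2,-0.84,0.12],"turn": [0,0,-0.074],"hand": 0.8}

```text
clock: 28.82
position: [0.5842, 0.1073, 0.1346]
ee_rot: [-3.136, 0.185, 0.001]
force: [-0.1, -1.5, -0.1]
width: 0.798
```

```bash
python3 look.py l20 top 160 120 460 320
cat > s13.py <<'E'
from plan import *
d=np.load("last.npy");P=cloud("top",d)
Q=P[170:240,250:320].reshape(-1,3);t=Q[(Q[:,2]>.040)&(Q[:,2]<.047)&(Q[:,0]<.7)];print("tenon",len(t),t.mean(0).round(4),cv2.minEnclosingCircle((t[:,:2]*1000).astype(np.float32)))
plan([((.631,.199,.12),0.,.8,1)],step=.045)
E
python3 s13.py
```

```text
28.875 [0.5837 0.105  0.1347] [ 0.06  0.54 -0.48  1.74  0.3   0.94 -0.65] 0.798 [-0.3 -0.5  0.1]
tenon 137 [0.6297 0.2    0.0429] ((595.400390625, 234.6726837158203), 69.01421356201172)
CALL [(5, [0.297, -0.825, 0.121], [0.001, 0.001, -0.077], 0.8)]
end [0.631 0.199 0.12 ]
```

View pics/l20.png

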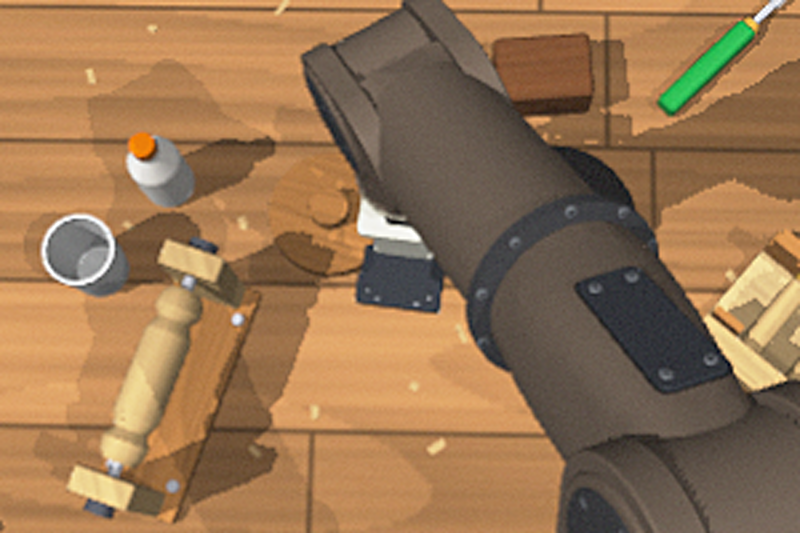

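The blank is unmoved, with its tenon at crop (328,207). I'll go over it, lower round the tenon and grip lightly.

Emit:
arm_command:
  plan:
    - {"translation": [0.29,-0.82,0.12],"turn": [0,0,-0.076],"hand": 0.8}
    - {"translation": [0.29,-0.82,0.12],"turn": [0,0,-0.076],"hand": 0.8}
    - {"translation": [0.29,-0.82,0.12],"turn": [0,0,-0.076],"hand": 0.8}
    - {"translation": [0.29,-0.82,0.12],"turn": [0,0,-0.076],"hand": 0.8}
    - {"translation": [0.29,-0.82,0.12],"turn": [0,0,-0.076],"hand": 0.8}
  squeeze: 15

```text
clock: 29.5
position: [0.6303, 0.1969, 0.1209]
ee_rot: [3.14, -0.006, 0.0]
force: [0.5, 0.2, -0.0]
width: 0.803
```

Emit:
arm_command:
  plan:
    - {"translation": [0,0,0.35],"turn": [0,0,0],"hand": 0.8}
    - {"translation": [0,0,0.6],"turn": [0,0,0],"hand": 0.8}
    - {"translation": [0,0,0.69],"turn": [0,0,0],"hand": 0.8}
    - {"translation": [0,0,0.69],"turn": [0,0,0],"hand": 0.8}
    - {"translation": [0,0,0.69],"turn": [0,0,0],"hand": 0.8}

```text
clock: 30.12
position: [0.631, 0.2, 0.0394]
ee_rot: [-3.141, 0.002, -0.003]
force: [-0.5, 0.0, -0.0]
width: 0.8
```

```bash
python3 look.py l21 scene 240 200 400 350
```

```text
30.175 [0.6311 0.2001 0.0395] [-0.1   0.74 -0.45  1.63  0.4   0.86 -0.71] 0.803 [-0.  -0.1  1.1]
```

View pics/l21.png

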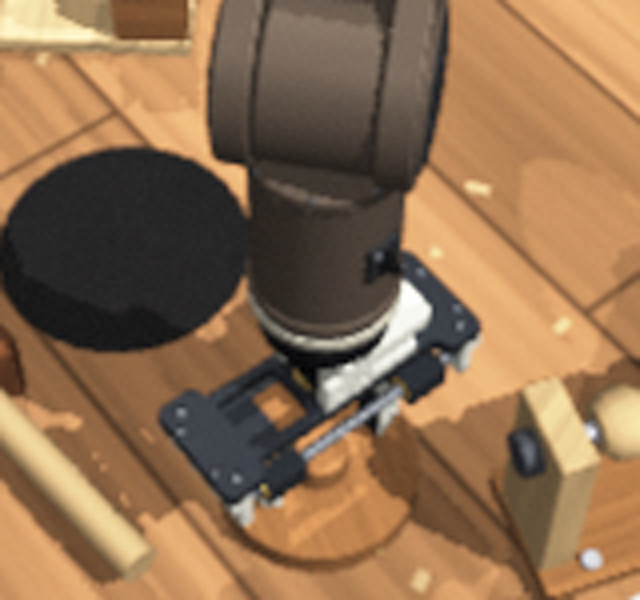

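Emit:
arm_command:
  plan:
    - {"translation": [0,0,0.015],"turn": [0,0,0],"hand": 0.2}
    - {"translation": [0,0,0.015],"turn": [0,0,0],"hand": 0.2}
    - {"translation": [0,0,0.015],"turn": [0,0,0],"hand": 0.2}
    - {"translation": [0,0,0.015],"turn": [0,0,0],"hand": 0.2}
    - {"translation": [0,0,0.015],"turn": [0,0,0],"hand": 0.2}
    - {"translation": [0,0.15,0.015],"turn": [0,0,0],"hand": 0.2}
    - {"translation": [0,0.35,0.015],"turn": [0,0,0],"hand": 0.2}
    - {"translation": [-0.01,0.55,0.015],"turn": [0,0,0],"hand": 0.2}
    - {"translation": [-0.01,0.75,0.015],"turn": [0,0,0],"hand": 0.2}
    - {"translation": [-0.01,0.97,0.015],"turn": [0,0,0],"hand": 0.2}

```text
clock: 31.42
position: [0.6286, 0.0821, 0.0362]
ee_rot: [-3.141, 0.001, 0.0]
force: [0.1, 1.7, 0.6]
width: 0.428
```

Emit:
arm_command:
  plan:
    - {"translation": [0,0.2,0],"turn": [0,0,0],"hand": 0.2}
    - {"translation": [0,0.4,0],"turn": [0,0,0],"hand": 0.2}
    - {"translation": [-0.01,0.6,0],"turn": [0,0,0],"hand": 0.2}
    - {"translation": [-0.02,0.8,0],"turn": [0,0,0],"hand": 0.2}
    - {"translation": [-0.02,0.95,0],"turn": [0,0,0],"hand": 0.2}
    - {"translation": [-0.02,0.95,0],"turn": [0,0,0],"hand": 0.2}
    - {"translation": [-0.02,0.95,0],"turn": [0,0,0],"hand": 0.2}

```text
clock: 32.3
position: [0.6263, -0.0314, 0.0362]
ee_rot: [3.14, -0.002, -0.0]
force: [-0.0, -3.3, 2.0]
width: 0.432
```

```bash
python3 look.py l22 scene 200 180 360 300
```

```text
32.35 [ 0.6264 -0.0309  0.0362] [ 0.27  0.71 -0.46  1.73  0.41  0.81 -0.39] 0.432 [-0.5 -3.3  3.1]
```

View pics/l22.png

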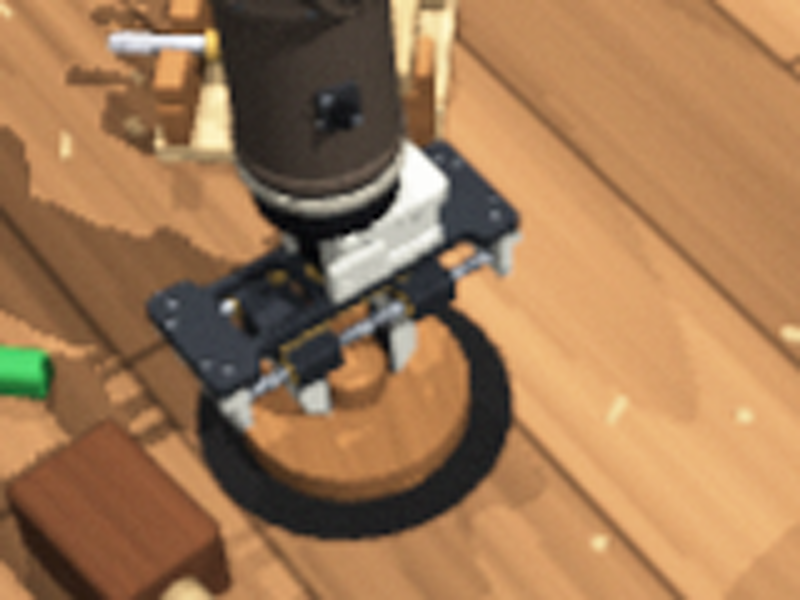

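The blank sits in the middle of the mat. I'll release, rise, and fit the leg's axis from the depth pictures.

Emit:
arm_command:
  plan:
    - {"translation": [0,0,0],"turn": [0,0,0],"hand": 0.8}
    - {"translation": [0,0,0],"turn": [0,0,0],"hand": 0.8}
    - {"translation": [0,0,0],"turn": [0,0,0],"hand": 0.8}
    - {"translation": [0,0,0],"turn": [0,0,0],"hand": 0.8}
    - {"translation": [0,0,-0.4],"turn": [0,0,0],"hand": 0.8}
    - {"translation": [0,0,-0.8],"turn": [0,0,0],"hand": 0.8}
    - {"translation": [0,0,-1],"turn": [0,0,0],"hand": 0.8}

```text
clock: 33.22
position: [0.6274, -0.0301, 0.159]
ee_rot: [-3.141, 0.001, -0.005]
force: [0.4, -0.2, -0.2]
width: 0.798
```

Emit:
arm_command:
  plan:
    - {"translation": [-0.3,-0.7,-1],"turn": [0,0,0],"hand": 1}
    - {"translation": [-0.3,-0.7,-1],"turn": [0,0,0],"hand": 1}
    - {"translation": [-0.3,-0.7,-1],"turn": [0,0,0],"hand": 1}
    - {"translation": [-0.3,-0.7,-1],"turn": [0,0,0],"hand": 1}

```text
clock: 33.72
position: [0.5907, 0.0555, 0.2782]
ee_rot: [-3.141, -0.003, -0.006]
force: [0.7, -1.7, 0.2]
width: 0.998
```

```bash
cat > d.py <<'E'
from h import *
from scipy.optimize import least_squares
for cam in("top","scene"):
    d=np.load(cam+"0.npy");P=cloud(cam,d)[d>.1];Q=P[(P[:,2]>.105)&(P[:,2]<.155)&(abs(P[:,0]-.44)<.16)&(abs(P[:,1]-.345)<.13)]
    def f(p,Q=Q):
        u=np.array([np.cos(p[2]),np.sin(p[2])]);n=np.array([-u[1],u[0]]);q=Q[:,:2]-p[:2];return q@u,q@n
    x=np.array([.44,.345,np.radians(-17.5)])
    for it in range(6):
        a,b=f(x);m=(abs(a)<.036)&(abs(b)<.035);M=Q[m]
        def res(p):
            a,b=f([*(x[:2]+p[0]*np.array([-np.sin(x[2]),np.cos(x[2])])),x[2]+p[1]],M);return np.hypot(b,M[:,2]-.12-p[2])-.023
        r=least_squares(res,[0,0,0],loss="soft_l1",f_scale=.002)
        x[:2]+=r.x[0]*np.array([-np.sin(x[2]),np.cos(x[2])]);x[2]+=r.x[1]
        a,b=f(x);s=(Q[:,2]>.1395)&(abs(b)<.03)&(abs(a)>.095)&(abs(a)<.13)
        lo,hi=np.percentile(a[s&(a<0)],[2,98]),np.percentile(a[s&(a>0)],[2,98]);x[:2]+=((lo[0]+hi[1])/2)*np.array([np.cos(x[2]),np.sin(x[2])])
    print(cam,x[:2].round(4),np.degrees(x[2]).round(2),"z off",r.x[2],"rms",np.sqrt((res(r.x)**2).mean()),m.sum(),lo,hi, np.percentile(b[(Q[:,2]>.139)&(abs(a)>.1)],[2,98]))
s=observe();print(s["position"],s["joints"].round(2))
im,dd=snap("top","t5")
P=cloud("top",dd);Q=P[160:260,320:420].reshape(-1,3);t=Q[(Q[:,2]>.04)&(Q[:,2]<.047)&(np.linalg.norm(Q[:,:2]-[.627,-.032],axis=1)<.07)];print("tenon",len(t),t.mean(0))
E
python3 d.py
```

```text
top [0.4432 0.3506] -16.52 z off -0.0018999363135482517 rms 0.0019139649185502985 516 [-0.12256003 -0.10068312] [0.09848336 0.12256003] [-0.03083567  0.02970761]
scene [0.4442 0.3521] -18.88 z off 0.00029013883630424624 rms 0.001493758247580022 604 [-0.12348967 -0.09898747] [0.09937947 0.12348967] [-0.0278558   0.03037391]
[0.59074788 0.05546571 0.27816351] [ 0.22  0.42 -0.58  1.56  0.24  1.23 -0.4 ]
tenon 0 [nan nan nan]d.py:19: RuntimeWarning: Mean of empty slice.
  P=cloud("top",dd);Q=P[160:260,320:420].reshape(-1,3);t=Q[(Q[:,2]>.04)&(Q[:,2]<.047)&(np.linalg.norm(Q[:,:2]-[.627,-.032],axis=1)<.07)];print("tenon",len(t),t.mean(0))
  ret = um.true_divide(
```

View pics/t5.png

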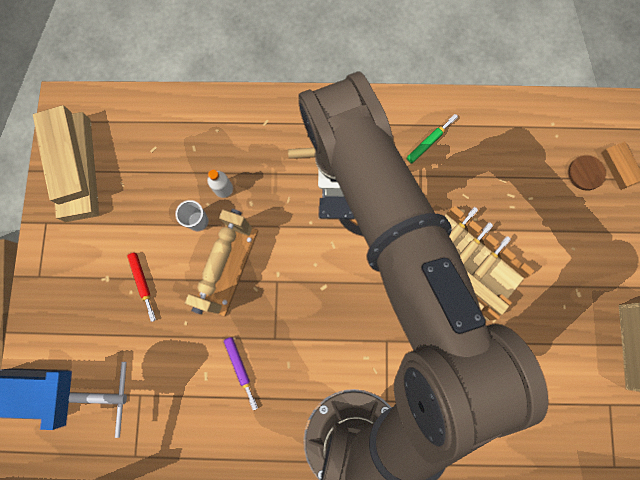

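The leg's axis middle is at (0.444, 0.351) and the jig's x axis is at 72° world yaw. I'll go above the leg and test the tilt in the air.

```bash
cat > leg.py <<'E'
from plan import *
C=np.array([.4437,.3513,.120]);JY=np.radians(162.3);ay=np.array([np.cos(JY),np.sin(JY),0])
def lp(a,h=0.):
    """pose with grasp point on the leg axis, tool tilted a deg about jig +y, backed off h along tool"""
    r=R.from_rotvec(ay*np.radians(a))*Rd(72.3);return C+r.apply([0,0,.008-h]),r
def w(a,h,hand,n): p,r=lp(a,h);return (p,r,hand,n)
E
cat > s14.py <<'E'
from leg import *
plan([((.4437,.3513,.24),72.3,1,1)],step=.045)
plan([w(25,.12,1,2)],step=.045,start=(np.array([.4437,.3513,.24]),Rd(72.3)))
E
python3 s14.py
```

```text
CALL [(3, [-0.41, -0.83, 0.1], [0.0, -0.0, -0.268], 1)]
CALL [(3, [-0.03, -0.92, 0.1], [0.0, -0.0, -0.268], 1)]
CALL [(5, [0.341, -0.855, 0.101], [0.001, -0.0, -0.267], 1)]
end [0.4437 0.3513 0.24  ]
CALL [(6, [0.394, -0.0, 0.154], [-0.0, -0.278, -0.0], 1)]
end [0.4581 0.3963 0.2215]
```

Emit:
arm_command:
  plan:
    - {"translation": [-0.41,-0.83,0.1],"turn": [0,0,-0.268],"hand": 1}
    - {"translation": [-0.41,-0.83,0.1],"turn": [0,0,-0.268],"hand": 1}
    - {"translation": [-0.41,-0.83,0.1],"turn": [0,0,-0.268],"hand": 1}

```text
clock: 34.15
position: [0.5388, 0.156, 0.2624]
ee_rot: [-3.068, -0.669, 0.005]
force: [1.0, -1.3, 0.5]
width: 1.001
```

Emit:
arm_command:
  plan:
    - {"translation": [-0.03,-0.92,0.1],"turn": [0,0,-0.268],"hand": 1}
    - {"translation": [-0.03,-0.92,0.1],"turn": [0,0,-0.268],"hand": 1}
    - {"translation": [-0.03,-0.92,0.1],"turn": [0,0,-0.268],"hand": 1}

```text
clock: 34.52
position: [0.4905, 0.255, 0.2504]
ee_rot: [-2.86, -1.295, 0.004]
force: [0.7, -0.5, 1.1]
width: 1.001
```

Emit:
arm_command:
  plan:
    - {"translation": [0.34,-0.855,0.1],"turn": [0,0,-0.268],"hand": 1}
    - {"translation": [0.34,-0.855,0.1],"turn": [0,0,-0.268],"hand": 1}
    - {"translation": [0.34,-0.855,0.1],"turn": [0,0,-0.268],"hand": 1}
    - {"translation": [0.34,-0.855,0.1],"turn": [0,0,-0.268],"hand": 1}
    - {"translation": [0.34,-0.855,0.1],"turn": [0,0,-0.268],"hand": 1}

```text
clock: 35.15
position: [0.4445, 0.3498, 0.2391]
ee_rot: [2.539, 1.849, -0.002]
force: [-0.2, -0.7, 0.2]
width: 0.998
```

Emit:
arm_command:
  plan:
    - {"translation": [0.2,0,0],"turn": [0,-0.14,0],"hand": 1}
    - {"translation": [0.39,0,0.15],"turn": [0,-0.278,0],"hand": 1}
    - {"translation": [0.39,0,0.15],"turn": [0,-0.278,0],"hand": 1}
    - {"translation": [0.39,0,0.15],"turn": [0,-0.278,0],"hand": 1}
    - {"translation": [0.39,0,0.15],"turn": [0,-0.278,0],"hand": 1}

```text
clock: 35.78
position: [0.4587, 0.395, 0.2228]
ee_rot: [2.296, 1.674, -0.506]
force: [0.1, 0.1, 0.1]
width: 1.003
```

```bash
python3 look.py l23 scene 300 150 520 400
python3 - <<'E'
from leg import *
p,r=axes();q,s=lp(25,.12);print(p,q,np.degrees((r.inv()*s).magnitude()))
plan([w(25,.06,1,0),w(25,.0,1,2)],step=.04)
E
```

```text
35.825 [0.4588 0.3948 0.2232] [-0.5   0.77 -0.75  1.26  0.53  1.73  0.02] 1.004 [-1.   0.8 -0.1]
[0.45881735 0.39478981 0.22323038] [0.45809087 0.39639256 0.22150647] 0.18750257326399614
CALL [(3, [0.015, -0.01, 0.508], [0.0, -0.001, -0.002], 1)]
CALL [(5, [-0.0, -0.001, 0.5], [0.0, -0.0, 0.0], 1)]
end [0.4426 0.3482 0.1128]
```

View pics/l23.png

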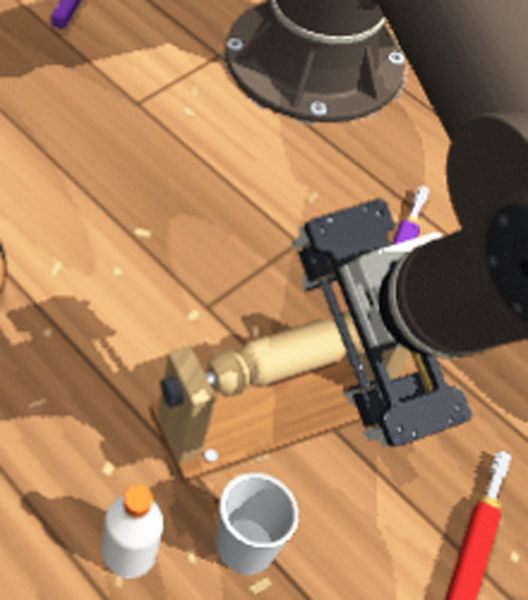

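Reach is fine at +25° tilt. I'll descend along the tool axis and grip the leg.

Emit:
arm_command:
  plan:
    - {"translation": [0.012,0,0.25],"turn": [0,0,0],"hand": 1}
    - {"translation": [0.012,0,0.5],"turn": [0,0,0],"hand": 1}
    - {"translation": [0.012,0,0.75],"turn": [0,0,0],"hand": 1}
    - {"translation": [0.012,0,1],"turn": [0,0,0],"hand": 1}
    - {"translation": [0.012,0,1],"turn": [0,0,0],"hand": 1}
    - {"translation": [0.012,0,1],"turn": [0,0,0],"hand": 1}
  squeeze: 25

```text
clock: 36.58
position: [0.4437, 0.3491, 0.1146]
ee_rot: [2.295, 1.675, -0.505]
force: [-0.0, 0.4, 0.6]
width: 1.0
```

```bash
python3 look.py l24 scene 330 200 500 370
cat > s15.py <<'E'
from leg import *
import sys
a0,a1,h=float(sys.argv[1]),float(sys.argv[2]),float(sys.argv[3])
p,r=axes();q,s=lp(a0);print("err mm tool axes",r.inv().apply(q-p).round(4)*1000,np.degrees((r.inv()*s).as_rotvec()).round(2))
n=int(np.ceil(abs(a1-a0)/8))
plan([w(a,0,h,0) for a in np.linspace(a0,a1,n+1)[1:]],step=.05,start=lp(a0),slack=0)
E
python3 s15.py 25 -50 .3
```

```text
36.625 [0.4436 0.3496 0.1146] [-0.44  0.81 -0.74  1.5   0.57  1.5  -0.05] 0.999 [0.1 0.6 0.3]
err mm tool axes [-0.8 -0.5  2.4] [ 0.05 -0.15 -0.05]
CALL [(1, [0.009, -0.0, -0.001], [0.0, 0.083, -0.0], 0.3), (1, [0.017, -0.0, -0.002], [0.0, 0.167, 0.0], 0.3), (1, [0.026, 0.0, -0.005], [0.0, 0.25, -0.0], 0.3), (1, [0.033, -0.0, -0.009], [0.0, 0.333, 0.0], 0.3), (1, [0.041, -0.0, -0.014], [0.0, 0.417, 0.0], 0.3), (1, [0.047, -0.0, -0.02], [0.0, 0.5, 0.0], 0.3), (1, [0.053, -0.0, -0.026], [0.0, 0.583, -0.0], 0.3), (1, [0.058, -0.0, -0.033], [0.0, 0.667, 0.0], 0.3), (1, [0.062, 0.0, -0.041], [0.0, 0.75, 0.0], 0.3), (1, [0.064, -0.0, -0.049], [0.0, 0.833, 0.0], 0.3)]
end [0.4455 0.3571 0.1148]
```

View pics/l24.png

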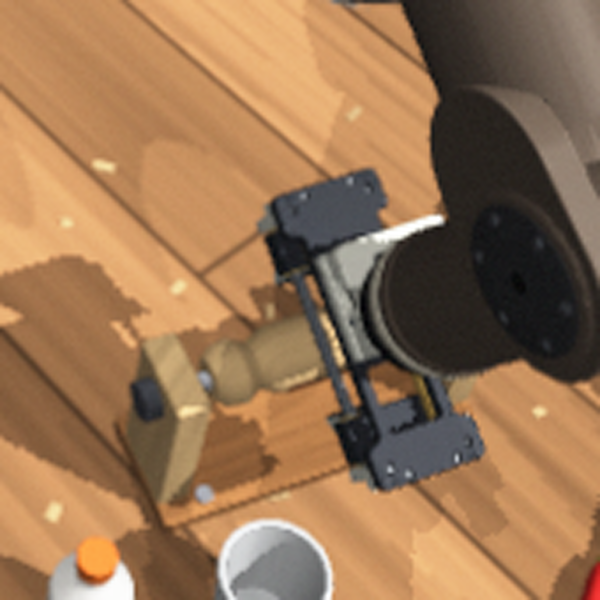

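Emit:
arm_command:
  plan:
    - {"translation": [0,0,0.01],"turn": [0,0,0],"hand": 0.3}
    - {"translation": [0,0,0.01],"turn": [0,0,0],"hand": 0.3}
    - {"translation": [0,0,0.01],"turn": [0,0,0],"hand": 0.3}
    - {"translation": [0,0,0.01],"turn": [0,0,0],"hand": 0.3}
    - {"translation": [0,0,0.01],"turn": [0,0,0],"hand": 0.3}
    - {"translation": [0,0,0.01],"turn": [0,0,0],"hand": 0.3}

```text
clock: 37.38
position: [0.4425, 0.3475, 0.1119]
ee_rot: [2.292, 1.675, -0.511]
force: [-2.2, -3.6, 4.3]
width: 0.494
```

```bash
python3 s15.py 25 -50 .3 | head -1; python3 -c "
from h import *
s=observe();print(s['width'],s['force'],s['position'])"
```

```text
err mm tool axes [ 0.2  0.  -1. ] [0.   0.13 0.  ]
0.49415309648669087 [-2.16474737 -3.63392422  4.2936731 ] [0.4424734  0.3474589  0.11189796]
```

The leg is gripped at 45.5 mm with little side force. Now the first turning stroke.

Emit:
arm_command:
  plan:
    - {"translation": [0.009,0,0],"turn": [0,0.083,0],"hand": 0.3}
    - {"translation": [0.017,0,-0.002],"turn": [0,0.167,0],"hand": 0.3}
    - {"translation": [0.026,0,-0.005],"turn": [0,0.25,0],"hand": 0.3}
    - {"translation": [0.033,0,-0.009],"turn": [0,0.333,0],"hand": 0.3}
    - {"translation": [0.041,0,-0.014],"turn": [0,0.417,0],"hand": 0.3}
    - {"translation": [0.041,0,-0.014],"turn": [0,0.417,0],"hand": 0.3}

```text
clock: 38.12
position: [0.4439, 0.3532, 0.111]
ee_rot: [-2.421, -1.768, -0.27]
force: [0.7, 8.4, -12.9]
width: 0.498
```

```bash
python3 s15.py -12.5 -50 .3 ; python3 look.py l25 scene 330 200 500 370
```

```text
err mm tool axes [ 0.2  0.4 -1.2] [-0.06 -0.27 -0.02]
CALL [(1, [0.009, -0.0, -0.001], [0.0, 0.083, 0.0], 0.3), (1, [0.017, -0.0, -0.002], [0.0, 0.167, -0.0], 0.3), (1, [0.026, -0.0, -0.005], [0.0, 0.25, -0.0], 0.3), (1, [0.033, 0.0, -0.009], [0.0, 0.333, -0.0], 0.3), (1, [0.041, 0.0, -0.014], [0.0, 0.417, 0.0], 0.3)]
end [0.4456 0.3572 0.1149]
38.175 [0.4439 0.3532 0.1109] [-0.02  0.59 -0.94  1.97  0.61  0.68 -0.01] 0.495 [ 0.5  3.3 -7.5]
```

View pics/l25.png

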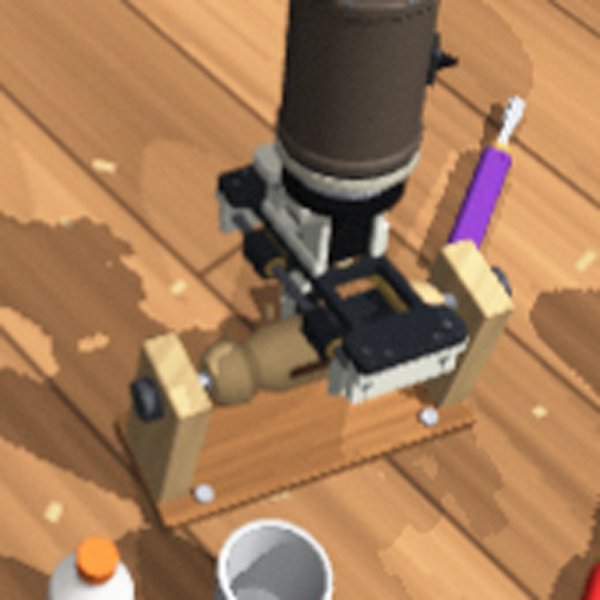

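The dark line has come into view at crop (305,370). I'll go on turning.

Emit:
arm_command:
  plan:
    - {"translation": [0.009,0,-0.01],"turn": [0,0.083,0],"hand": 0.3}
    - {"translation": [0.017,0,-0.012],"turn": [0,0.167,0],"hand": 0.3}
    - {"translation": [0.026,0,-0.015],"turn": [0,0.25,0],"hand": 0.3}
    - {"translation": [0.026,0,-0.015],"turn": [0,0.25,0],"hand": 0.3}

```text
clock: 38.67
position: [0.4446, 0.3552, 0.1134]
ee_rot: [-2.177, -1.594, -0.688]
force: [0.2, 0.2, 0.4]
width: 0.512
```

```bash
python3 s15.py -35 -50 .3 ; python3 look.py l26 scene 330 200 500 370
```

```text
err mm tool axes [0.5 0.3 0.4] [-0.03 -0.03  0.11]
CALL [(1, [0.009, 0.0, -0.001], [0.0, 0.083, -0.0], 0.3), (1, [0.017, 0.0, -0.002], [0.0, 0.167, 0.0], 0.3)]
end [0.4456 0.3571 0.1148]
38.725 [0.4447 0.3556 0.1136] [ 0.22  0.59 -0.98  2.21  0.93  0.12 -0.19] 0.493 [-3.5 -4.6  7.8]
```

View pics/l26.png

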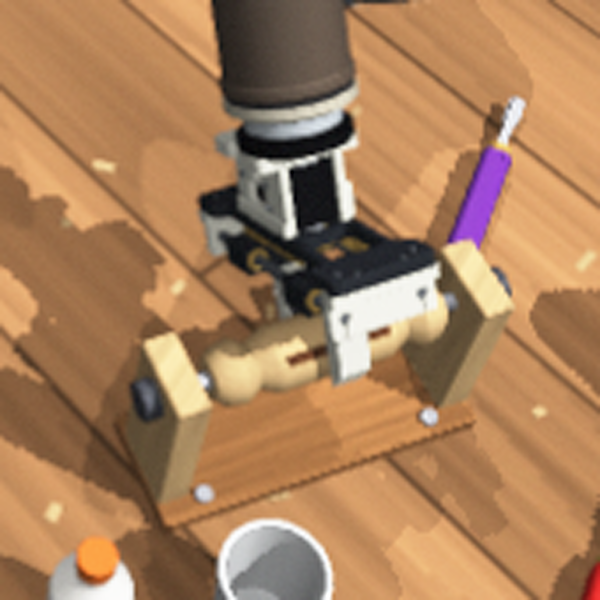

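j6 is near its limit here, and the grip slackened briefly. I'll release, back off, tilt back and measure the line.

Run:
```python
from leg import *
plan([w(-35,0,1,5),w(-32,.05,1,0),w(-20,.12,1,0)],step=.045,start=lp(-35),slack=0)
plan([w(25,.12,1,3)],step=.045,start=lp(-20,.12))
```

```text
CALL [(5, [0.0, 0.0, 0.0], [0.0, 0.0, 0.0], 1), (2, [0.018, 0.0, -0.416], [0.0, -0.033, -0.0], 1), (2, [0.242, 0.0, -0.968], [0.0, -0.167, -0.0], 1)]
end [0.4321 0.3149 0.2253]
CALL [(9, [0.66, -0.0, 0.273], [-0.0, -0.5, -0.0], 1)]
end [0.4581 0.3964 0.2215]
```

Emit:
arm_command:
  plan:
    - {"translation": [0,0,0],"turn": [0,0,0],"hand": 1}
    - {"translation": [0,0,0],"turn": [0,0,0],"hand": 1}
    - {"translation": [0,0,0],"turn": [0,0,0],"hand": 1}
    - {"translation": [0,0,0],"turn": [0,0,0],"hand": 1}
    - {"translation": [0,0,0],"turn": [0,0,0],"hand": 1}
    - {"translation": [0.018,0,-0.4],"turn": [0,-0.033,0],"hand": 1}
    - {"translation": [0.018,0,-0.4],"turn": [0,-0.033,0],"hand": 1}
    - {"translation": [0.24,0,-0.96],"turn": [0,-0.167,0],"hand": 1}
    - {"translation": [0.24,0,-0.96],"turn": [0,-0.167,0],"hand": 1}
    - {"translation": [0.24,0,-0.96],"turn": [0,-0.167,0],"hand": 1}

```text
clock: 39.98
position: [0.433, 0.3172, 0.2273]
ee_rot: [-2.346, -1.717, -0.42]
force: [0.2, -0.6, -1.1]
width: 0.999
```

```bash
cat > mark.py <<'E'
from leg import *
im,d=snap("scene");P=cloud("scene",d);ax=np.array([-ay[1],ay[0],0])*-1  # jig x
if ax[1]<0: ax=-ax
q=P-C;X=q@ax;Y=q@ay;Z=q[...,2];on=(d>.1)&(abs(Y)<.037)&(np.hypot(X,Z)<.032)&(np.hypot(X,Z)>.014)
hsv=cv2.cvtColor(im,cv2.COLOR_BGR2HSV).astype(int);g=cv2.cvtColor(im,cv2.COLOR_BGR2GRAY).astype(int)
rat=im[...,0].astype(float)/np.maximum(im[...,2],1)
dark=on&(rat<.45)&(g<120)
an=np.degrees(np.arctan2(X,Z));print("on",on.sum(),"dark",dark.sum(),"angle med",np.median(an[dark]) if dark.any() else None,np.percentile(an[dark],[10,90]) if dark.any() else None)
for a in range(-80,140,10):
    m=on&(abs(an-a)<5)
    if m.sum()>3:print(a,m.sum(),round(np.mean(rat[m]),2),round(np.mean(g[m])),end=" | ")
c=im[250:350,360:490].copy();cv2.imwrite("pics/mark.png",cv2.resize(c,None,fx=6,fy=6,interpolation=2))
print(observe()["joints"].round(2))
E
python3 mark.py; cp pics/mark.png pics/mark1.png
```

```text
on 601 dark 56 angle med 39.13203614205035 [35.1076542 44.1948414]
-60 5 0.5 95 | -50 11 0.53 104 | -40 20 0.56 123 | -30 22 0.58 147 | -20 33 0.59 171 | -10 43 0.61 193 | 0 46 0.64 212 | 10 51 0.67 222 | 20 51 0.69 228 | 30 55 0.56 167 | 40 50 0.4 88 | 50 44 0.56 171 | 60 51 0.62 203 | 70 38 0.6 185 | 80 33 0.58 163 | 90 23 0.55 139 | 100 21 0.48 130 | [ 0.37  0.44 -1.24  1.98  0.38  0.72  0.24]
```

View pics/mark1.png

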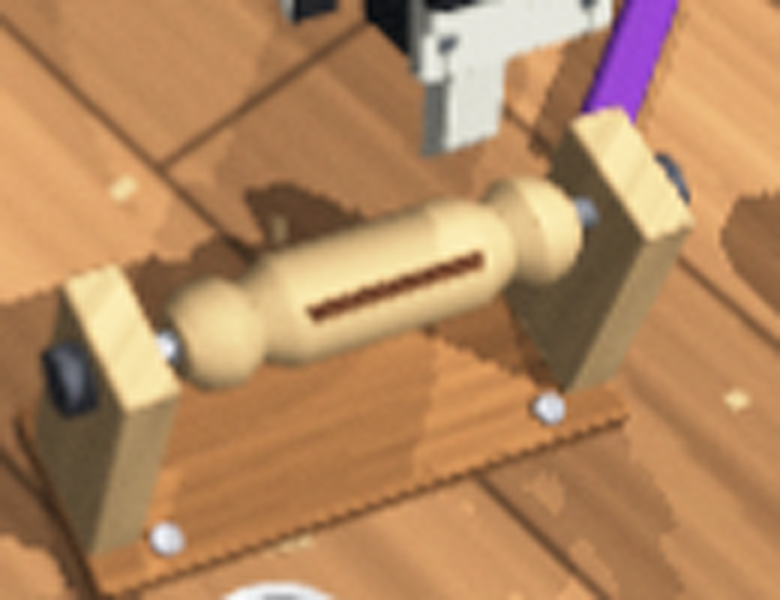

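The line now stands at +39°. I'll re-grip at +14° tilt and turn to −25°.

Run:
```python
from leg import *
plan([w(14,.12,1,2)],step=.045)
plan([w(14,.0,1,2)],step=.04,start=lp(14,.12))
print("rot")
n=5
plan([w(14,0,.3,6)]+[w(a,0,.3,0) for a in np.linspace(14,-25,n+1)[1:]]+[w(-25,0,.3,2)],step=.05,start=lp(14),slack=0)
print("release")
plan([w(-25,0,1,5),w(-22,.05,1,0),w(-10,.10,1,0)],step=.045,start=lp(-25),slack=0)
```

```text
CALL [(7, [0.513, -0.002, 0.157], [0.002, -0.378, 0.0], 1)]
end [0.452  0.3771 0.2287]
CALL [(2, [0.0, 0.0, 0.5], [0.0, 0.0, 0.0], 1)]
CALL [(5, [-0.0, 0.0, 0.5], [0.0, 0.0, 0.0], 1)]
end [0.4431 0.3495 0.1122]
rot
CALL [(6, [0.0, 0.0, 0.0], [0.0, 0.0, 0.0], 0.3), (1, [0.009, -0.0, -0.001], [0.0, 0.087, 0.0], 0.3), (1, [0.018, -0.0, -0.002], [0.0, 0.173, -0.0], 0.3), (1, [0.026, -0.0, -0.005], [0.0, 0.26, 0.0], 0.3), (1, [0.035, -0.0, -0.01], [0.0, 0.347, 0.0], 0.3), (3, [0.042, -0.0, -0.015], [0.0, 0.433, 0.0], 0.3)]
end [0.4447 0.3545 0.1128]
release
CALL [(5, [0.0, 0.0, 0.0], [0.0, 0.0, 0.0], 1), (2, [0.018, -0.0, -0.416], [-0.0, -0.033, -0.0], 1), (2, [0.198, 0.0, -0.807], [-0.0, -0.167, 0.0], 1)]
end [0.4388 0.336  0.2106]
```

Emit:
arm_command:
  plan:
    - {"translation": [0.25,0,0],"turn": [0,-0.1,0],"hand": 1}
    - {"translation": [0.5,0,0.15],"turn": [0,-0.2,0],"hand": 1}
    - {"translation": [0.51,0,0.15],"turn": [0,-0.378,0],"hand": 1}
    - {"translation": [0.51,0,0.15],"turn": [0,-0.378,0],"hand": 1}
    - {"translation": [0.51,0,0.15],"turn": [0,-0.378,0],"hand": 1}
    - {"translation": [0.51,0,0.15],"turn": [0,-0.378,0],"hand": 1}
    - {"translation": [0.51,0,0.15],"turn": [0,-0.378,0],"hand": 1}

```text
clock: 40.9
position: [0.4524, 0.3741, 0.2284]
ee_rot: [2.41, 1.757, -0.295]
force: [0.6, -0.0, -0.8]
width: 1.005
```

Run:
```python
from leg import *
p,r=axes();q,s=lp(14,.12);print((r.inv().apply(q-p)*1000).round(1),np.degrees((r.inv()*s).as_rotvec()).round(2),observe()["joints"].round(2))
```

```text
[ 2.6 -1.3 -0.9] [ 0.03 -0.02 -0.13] [-0.32  0.67 -0.89  1.45  0.53  1.52 -0.  ]
```

Emit:
arm_command:
  plan:
    - {"translation": [0.01,0,0.25],"turn": [0,0,0],"hand": 1}
    - {"translation": [0.01,0,0.5],"turn": [0,0,0],"hand": 1}
    - {"translation": [0.01,0,0.75],"turn": [0,0,0],"hand": 1}
    - {"translation": [0.01,0,0.99],"turn": [0,0,0],"hand": 1}
    - {"translation": [0.01,0,0.99],"turn": [0,0,0],"hand": 1}
    - {"translation": [0.01,0,0.99],"turn": [0,0,0],"hand": 1}

```text
clock: 41.65
position: [0.4439, 0.3495, 0.1143]
ee_rot: [2.41, 1.759, -0.294]
force: [-0.5, -0.1, 0.1]
width: 0.996
```

Emit:
arm_command:
  plan:
    - {"translation": [0,0,0],"turn": [0,0,0],"hand": 0.3}
    - {"translation": [0,0,0],"turn": [0,0,0],"hand": 0.3}
    - {"translation": [0,0,0],"turn": [0,0,0],"hand": 0.3}
    - {"translation": [0,0,0],"turn": [0,0,0],"hand": 0.3}
    - {"translation": [0,0,0],"turn": [0,0,0],"hand": 0.3}
    - {"translation": [0,0,0],"turn": [0,0,0],"hand": 0.3}

```text
clock: 42.4
position: [0.4431, 0.3494, 0.1129]
ee_rot: [2.408, 1.759, -0.297]
force: [-0.1, -1.2, 0.6]
width: 0.495
```

Emit:
arm_command:
  plan:
    - {"translation": [0.009,0,-0.001],"turn": [0,0.087,0],"hand": 0.3}
    - {"translation": [0.018,0,-0.002],"turn": [0,0.173,0],"hand": 0.3}
    - {"translation": [0.026,0,-0.005],"turn": [0,0.26,0],"hand": 0.3}
    - {"translation": [0.035,0,-0.01],"turn": [0,0.347,0],"hand": 0.3}
    - {"translation": [0.042,0,-0.015],"turn": [0,0.433,0],"hand": 0.3}
    - {"translation": [0.042,0,-0.015],"turn": [0,0.433,0],"hand": 0.3}
    - {"translation": [0.042,0,-0.015],"turn": [0,0.433,0],"hand": 0.3}

```text
clock: 43.28
position: [0.4441, 0.3542, 0.1135]
ee_rot: [-2.295, -1.677, -0.506]
force: [-7.0, -7.7, 13.0]
width: 0.493
```

Emit:
arm_command:
  plan:
    - {"translation": [0,0,0],"turn": [0,0,0],"hand": 1}
    - {"translation": [0,0,0],"turn": [0,0,0],"hand": 1}
    - {"translation": [0,0,0],"turn": [0,0,0],"hand": 1}
    - {"translation": [0,0,0],"turn": [0,0,0],"hand": 1}
    - {"translation": [0,0,0],"turn": [0,0,0],"hand": 1}
    - {"translation": [0.018,0,-0.41],"turn": [0,-0.033,0],"hand": 1}
    - {"translation": [0.018,0,-0.41],"turn": [0,-0.033,0],"hand": 1}
    - {"translation": [0.2,0,-0.8],"turn": [0,-0.167,0],"hand": 1}
    - {"translation": [0.2,0,-0.8],"turn": [0,-0.167,0],"hand": 1}
    - {"translation": [0.2,0,-0.8],"turn": [0,-0.167,0],"hand": 1}

```text
clock: 44.52
position: [0.4393, 0.3386, 0.2113]
ee_rot: [-2.446, -1.79, -0.216]
force: [0.2, 0.3, -0.6]
width: 1.002
```

```bash
python3 mark.py; cp pics/mark.png pics/mark2.png
```

```text
on 579 dark 43 angle med -0.8567048367143028 [-4.81851856  5.48120379]
-50 10 0.52 113 | -40 21 0.55 123 | -30 26 0.58 147 | -20 28 0.58 161 | -10 34 0.53 128 | 0 46 0.43 83 | 10 49 0.58 172 | 20 43 0.68 225 | 30 57 0.69 228 | 40 46 0.68 224 | 50 51 0.66 216 | 60 43 0.62 203 | 70 42 0.6 185 | 80 32 0.58 161 | 90 23 0.54 140 | 100 20 0.49 131 | 110 4 0.47 128 | [ 0.14  0.52 -1.16  1.85  0.52  0.95  0.06]
```

View pics/mark2.png

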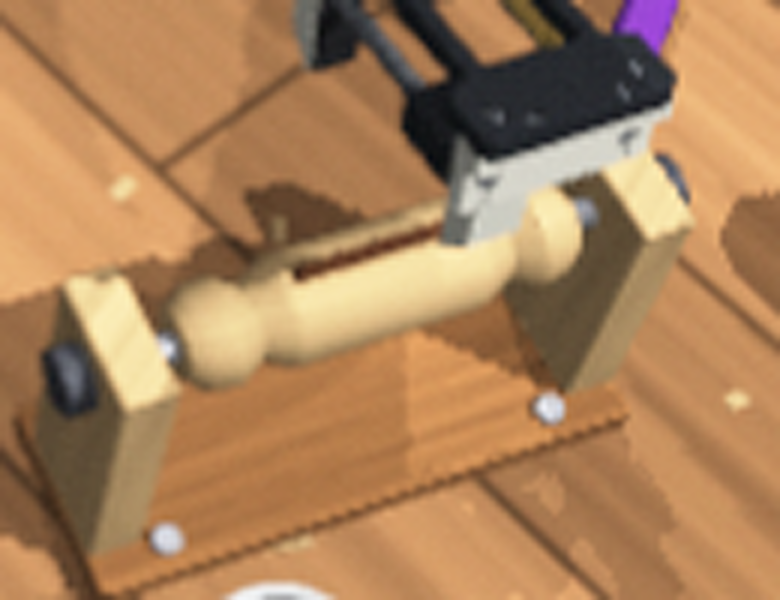

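By the scene camera the line is at −1°. I'll clear the arm and cross-check everything with both cameras.

Emit:
arm_command:
  plan:
    - {"translation": [-0.1,0,-0.5],"turn": [0,0,0],"hand": 1}
    - {"translation": [-0.3,0,-1],"turn": [0,0,0],"hand": 1}
    - {"translation": [-0.8,0,-1],"turn": [0,0,0],"hand": 1}
    - {"translation": [-0.8,0,-1],"turn": [0,0,0],"hand": 1}

```text
clock: 45.08
position: [0.4048, 0.2193, 0.3095]
ee_rot: [-2.464, -1.777, -0.207]
force: [0.3, -0.1, 0.1]
width: 1.002
```

Emit:
arm_command:
  plan:
    - {"translation": [-0.9,0.4,0],"turn": [0,0,0],"hand": 1}
    - {"translation": [-0.9,0.4,0],"turn": [0,0,0],"hand": 1}
    - {"translation": [-0.9,0.4,0],"turn": [0,0,0],"hand": 1}
    - {"translation": [-0.9,0.4,0],"turn": [0,0,0],"hand": 1}

```text
clock: 45.58
position: [0.4172, 0.1111, 0.2929]
ee_rot: [-2.449, -1.787, -0.212]
force: [0.4, 0.7, 0.4]
width: 1.0
```

```bash
python3 mark.py; sed 's/"scene"/"top"/g' mark.py > markt.py; python3 markt.py; python3 look.py t6 top 160 120 560 420; python3 look.py t7 scene 0 0 640 480
```

```text
on 604 dark 51 angle med -0.29453758833011023 [-4.98313428  5.34775427]
-60 7 0.5 104 | -50 9 0.52 115 | -40 18 0.56 125 | -30 29 0.57 142 | -20 31 0.58 161 | -10 36 0.52 125 | 0 46 0.41 80 | 10 58 0.57 170 | 20 50 0.69 226 | 30 54 0.69 227 | 40 53 0.67 221 | 50 48 0.65 213 | 60 43 0.62 200 | 70 40 0.6 183 | 80 36 0.58 158 | 90 23 0.54 136 | 100 18 0.48 122 | 110 4 0.44 121 | [ 0.86  0.18 -1.24  1.93  0.04  1.05  0.88]
on 530 dark 52 angle med -5.262020128957213 [-10.0369643   -0.97442486]
-80 24 0.6 88 | -70 29 0.6 96 | -60 37 0.58 111 | -50 41 0.58 132 | -40 40 0.57 148 | -30 50 0.57 165 | -20 48 0.57 162 | -10 46 0.43 79 | 0 42 0.44 97 | 10 44 0.57 183 | 20 28 0.58 195 | 30 26 0.57 189 | 40 23 0.57 185 | 50 16 0.57 177 | 60 13 0.57 173 | 70 6 0.57 168 | [ 0.86  0.18 -1.24  1.93  0.04  1.05  0.88]
45.725 [0.4172 0.1125 0.2936] [ 0.86  0.18 -1.24  1.93  0.04  1.05  0.88] 0.997 [ 0.3 -1.2 -0.6]
45.775 [0.4172 0.1125 0.2937] [ 0.86  0.18 -1.24  1.93  0.04  1.05  0.88] 1.003 [-0.5 -0.3 -0.1]
```

View pics/t6.png

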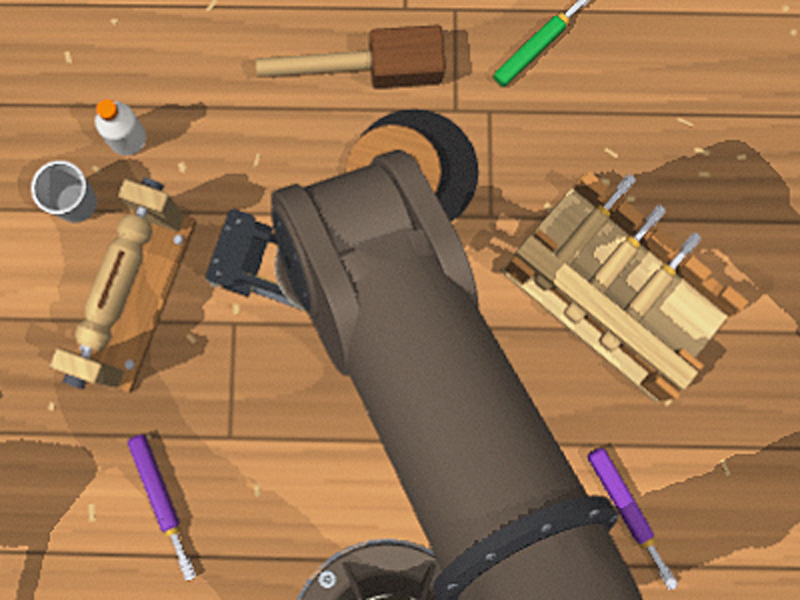

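View pics/t7.png

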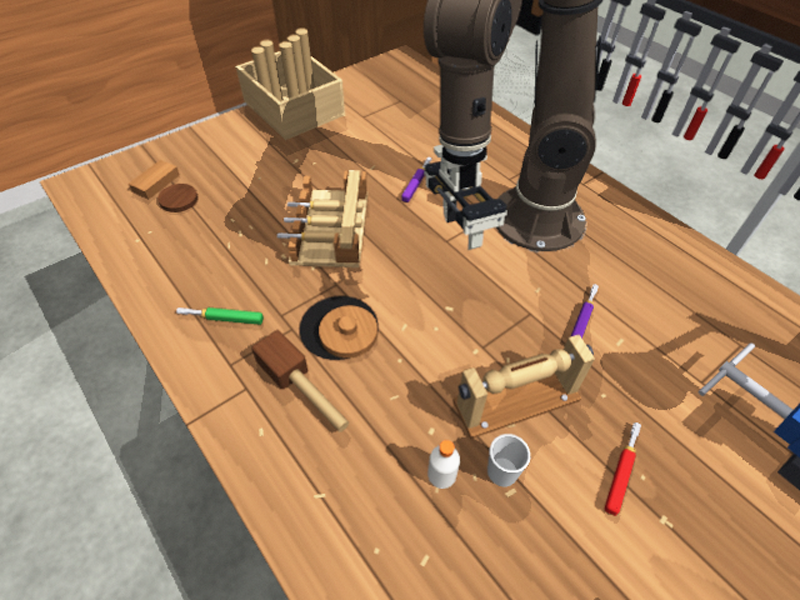

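The blank has been knocked aside and now overhangs the mat. The leg reads −0.3° (scene) and −5.3° (top); with each camera's own axis fit both come to about −3°, inside 7.4°. I'll measure the blank again in the scene camera.

```bash
cat > bl.py <<'E'
from plan import *
import sys
d=np.load("last.npy") if len(sys.argv)<2 else eyes.get_image(sys.argv[1])[1]
cam="scene" if len(sys.argv)<2 else sys.argv[1]
P=cloud(cam,d)[d>.1];Q=P[np.linalg.norm(P[:,:2]-[.626,-.01],axis=1)<.12]
t=Q[(Q[:,2]>.040)&(Q[:,2]<.048)&(np.linalg.norm(Q[:,:2]-[.626,-.01],axis=1)<.08)]
k=Q[(Q[:,2]>.018)&(Q[:,2]<.026)]
print("tenon",len(t),t.mean(0).round(4),cv2.minEnclosingCircle((t[:,:2]*1000).astype(np.float32)));
if len(k):
    c=np.median(k[:,:2],0);k=k[np.linalg.norm(k[:,:2]-c,axis=1)<.08];print("disc",len(k),cv2.minEnclosingCircle((k[:,:2]*1000).astype(np.float32)))
if cam=="scene" and len(sys.argv)<2:
    m=np.array([[237,236,303,288]]);
    for b in [cv2.imread("pics/scene0.png")]:
        mk=cv2.inRange(b,(0,0,0),(50,50,50));mk[:225]=0;mk[300:]=0;mk[:,:225]=0;mk[:,315:]=0;v,u=np.nonzero(mk);W=world("scene",np.c_[u,v],z=0);print("mat by scene",cv2.minEnclosingCircle((W[:,:2]*1000).astype(np.float32)),W.mean(0))
E
python3 bl.py
python3 - <<'E'
from plan import *
plan([((.50,.10,.25),40,.8,0),((.62,.0,.12),0.,.8,1)],step=.045)
E
```

```text
tenon 135 [6.216e-01 4.000e-04 4.430e-02] ((622.5335693359375, -1.5616551637649536), 21.599672317504883)
disc 1174 ((621.2920532226562, -0.7291144728660583), 65.8276138305664)
mat by scene ((626.609375, -30.865436553955078), 87.70941925048828) [ 0.6304662  -0.02796467  0.        ]
CALL [(5, [0.044, 0.689, 0.377], [-0.031, -0.107, 0.36], 0.8)]
CALL [(3, [0.12, 0.64, 0.54], [-0.0, -0.0, 0.222], 0.8)]
CALL [(5, [0.323, 0.565, 0.543], [-0.0, -0.0, 0.222], 0.8)]
end [0.62 0.   0.12]
```

The blank is at (0.621, −0.001) and the mat at (0.6265, −0.032), so the slide is about 31 mm towards −y.

Emit:
arm_command:
  plan:
    - {"translation": [0.04,0.69,0.1],"turn": [-0.03,-0.107,0.36],"hand": 0.8}
    - {"translation": [0.04,0.69,0.37],"turn": [-0.03,-0.107,0.36],"hand": 0.8}
    - {"translation": [0.04,0.69,0.37],"turn": [-0.03,-0.107,0.36],"hand": 0.8}
    - {"translation": [0.04,0.69,0.37],"turn": [-0.03,-0.107,0.36],"hand": 0.8}
    - {"translation": [0.04,0.69,0.37],"turn": [-0.03,-0.107,0.36],"hand": 0.8}
  squeeze: 15

```text
clock: 46.4
position: [0.5001, 0.0995, 0.2507]
ee_rot: [-2.95, -1.075, 0.001]
force: [-0.2, 0.5, 0.7]
width: 0.797
```

Emit:
arm_command:
  plan:
    - {"translation": [0.12,0.64,0.54],"turn": [0,0,0.222],"hand": 0.8}
    - {"translation": [0.12,0.64,0.54],"turn": [0,0,0.222],"hand": 0.8}
    - {"translation": [0.12,0.64,0.54],"turn": [0,0,0.222],"hand": 0.8}

```text
clock: 46.78
position: [0.5605, 0.0457, 0.1836]
ee_rot: [-3.094, -0.537, 0.007]
force: [0.0, 0.6, 1.1]
width: 0.801
```

Emit:
arm_command:
  plan:
    - {"translation": [0.323,0.565,0.54],"turn": [0,0,0.222],"hand": 0.8}
    - {"translation": [0.323,0.565,0.54],"turn": [0,0,0.222],"hand": 0.8}
    - {"translation": [0.323,0.565,0.54],"turn": [0,0,0.222],"hand": 0.8}
    - {"translation": [0.323,0.565,0.54],"turn": [0,0,0.222],"hand": 0.8}
    - {"translation": [0.323,0.565,0.54],"turn": [0,0,0.222],"hand": 0.8}

```text
clock: 47.4
position: [0.6196, -0.0009, 0.1224]
ee_rot: [-3.14, -0.003, -0.0]
force: [-0.0, 0.2, 0.2]
width: 0.799
```

```bash
python3 look.py l30 scene 200 180 360 300
python3 - <<'E'
from plan import *
plan([((.6215,-.0008,.12),0.,.8,1),((.6215,-.0008,.037),0.,.8,1)],step=.045)
E
```

```text
47.45 [ 0.6196 -0.0013  0.1223] [ 0.32  0.62 -0.6   1.68  0.41  0.97 -0.43] 0.801 [-0.  -0.3  1.3]
CALL [(3, [0.016, -0.004, 0.019], [-0.001, -0.0, 0.001], 0.8), (4, [0.016, -0.003, 0.711], [-0.001, -0.0, 0.001], 0.8)]
end [ 0.6215 -0.0008  0.0369]
```

View pics/l30.png

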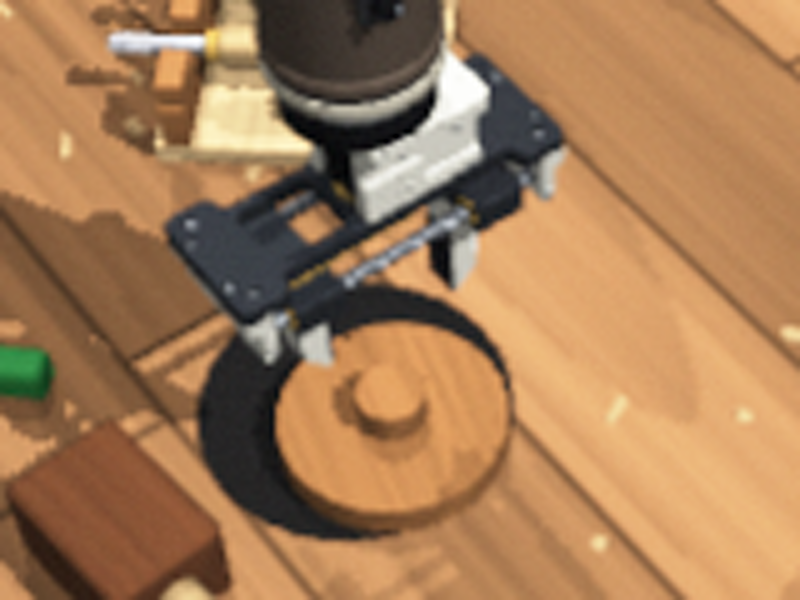

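The fingers straddle the tenon's line. I'll lower, grip lightly, slide, release and lift.

Emit:
arm_command:
  plan:
    - {"translation": [0.016,0,0.35],"turn": [0,0,0],"hand": 0.8}
    - {"translation": [0.016,0,0.6],"turn": [0,0,0],"hand": 0.8}
    - {"translation": [0.016,0,0.71],"turn": [0,0,0],"hand": 0.8}
    - {"translation": [0.016,0,0.71],"turn": [0,0,0],"hand": 0.8}
    - {"translation": [0.016,0,0.71],"turn": [0,0,0],"hand": 0.8}
    - {"translation": [0.016,0,0.71],"turn": [0,0,0],"hand": 0.2}
    - {"translation": [0.016,0,0.71],"turn": [0,0,0],"hand": 0.2}
    - {"translation": [0.016,0,0.71],"turn": [0,0,0],"hand": 0.2}
    - {"translation": [0.016,0,0.71],"turn": [0,0,0],"hand": 0.2}
    - {"translation": [0.016,0,0.71],"turn": [0,0,0],"hand": 0.2}

```text
clock: 48.7
position: [0.6213, -0.0025, 0.0358]
ee_rot: [-3.141, 0.003, 0.003]
force: [-2.0, -0.9, 3.4]
width: 0.432
```

Emit:
arm_command:
  plan:
    - {"translation": [0.02,0.1,0],"turn": [0,0,0],"hand": 0.2}
    - {"translation": [0.04,0.2,0],"turn": [0,0,0],"hand": 0.2}
    - {"translation": [0.04,0.26,0],"turn": [0,0,0],"hand": 0.2}
    - {"translation": [0.04,0.26,0],"turn": [0,0,0],"hand": 0.2}
    - {"translation": [0.04,0.26,0],"turn": [0,0,0],"hand": 0.2}
    - {"translation": [0.04,0.26,0],"turn": [0,0,0],"hand": 0.2}

```text
clock: 49.45
position: [0.6265, -0.0347, 0.0358]
ee_rot: [3.141, -0.004, -0.002]
force: [1.4, -3.9, 3.4]
width: 0.429
```

Emit:
arm_command:
  plan:
    - {"translation": [0,0,0],"turn": [0,0,0],"hand": 0.8}
    - {"translation": [0,0,0],"turn": [0,0,0],"hand": 0.8}
    - {"translation": [0,0,0],"turn": [0,0,0],"hand": 0.8}
    - {"translation": [0,0,0],"turn": [0,0,0],"hand": 0.8}
    - {"translation": [0,0,-0.4],"turn": [0,0,0],"hand": 0.8}
    - {"translation": [0,0,-0.8],"turn": [0,0,0],"hand": 0.8}
    - {"translation": [0,0,-1],"turn": [0,0,0],"hand": 0.8}
    - {"translation": [-0.8,0,-1],"turn": [0,0,0],"hand": 0.8}
    - {"translation": [-1,0,-1],"turn": [0,0,0],"hand": 0.8}
    - {"translation": [-1,0,-1],"turn": [0,0,0],"hand": 0.8}

```text
clock: 50.7
position: [0.5012, -0.0339, 0.1552]
ee_rot: [3.14, -0.002, -0.01]
force: [1.2, -0.0, 0.2]
width: 0.803
```

Emit:
arm_command:
  plan:
    - {"translation": [-0.5,0,-1],"turn": [0,0,0],"hand": 0.8}
    - {"translation": [-0.5,0,-1],"turn": [0,0,0],"hand": 0.8}
    - {"translation": [-0.5,0,-1],"turn": [0,0,0],"hand": 0.8}
    - {"translation": [-0.5,0,-1],"turn": [0,0,0],"hand": 0.8}

```text
clock: 51.2
position: [0.4474, -0.0338, 0.2765]
ee_rot: [-3.141, 0.004, -0.001]
force: [0.0, -1.6, -0.1]
width: 0.797
```

```bash
python3 look.py t8 scene 130 100 490 370; python3 bl.py; python3 mark.py | head -1; python3 markt.py | head -1;python3 look.py t9 top 160 120 560 420
```

```text
51.25 [ 0.447  -0.0339  0.2755] [ 0.62  0.19 -0.76  1.88  0.14  1.13 -0.19] 0.804 [-0.  -0.1 -1.1]
tenon 134 [ 0.6285 -0.0318  0.0442] ((626.9854736328125, -32.49200439453125), 20.792911529541016)
disc 1143 ((626.9627685546875, -31.878604888916016), 65.54835510253906)
mat by scene ((626.609375, -30.865436553955078), 87.70941925048828) [ 0.6304662  -0.02796467  0.        ]
on 609 dark 48 angle med 0.43032248983090704 [-4.71060051  5.04506983]
on 531 dark 53 angle med -6.161092867509905 [-10.42839605  -0.62366155]
51.4 [ 0.4465 -0.0336  0.2746] [ 0.62  0.19 -0.76  1.88  0.14  1.13 -0.19] 0.797 [ 0.3 -0.2  0.6]
```

View pics/t8.png

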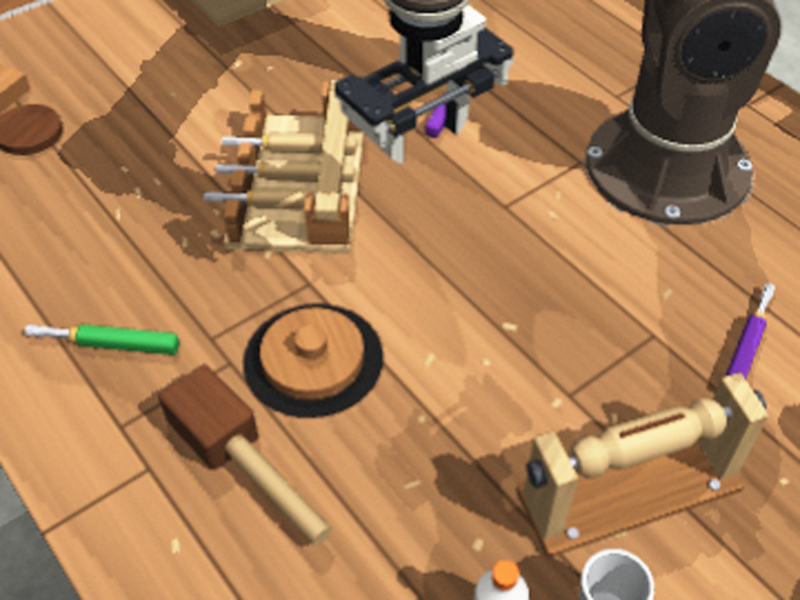

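View pics/t9.png

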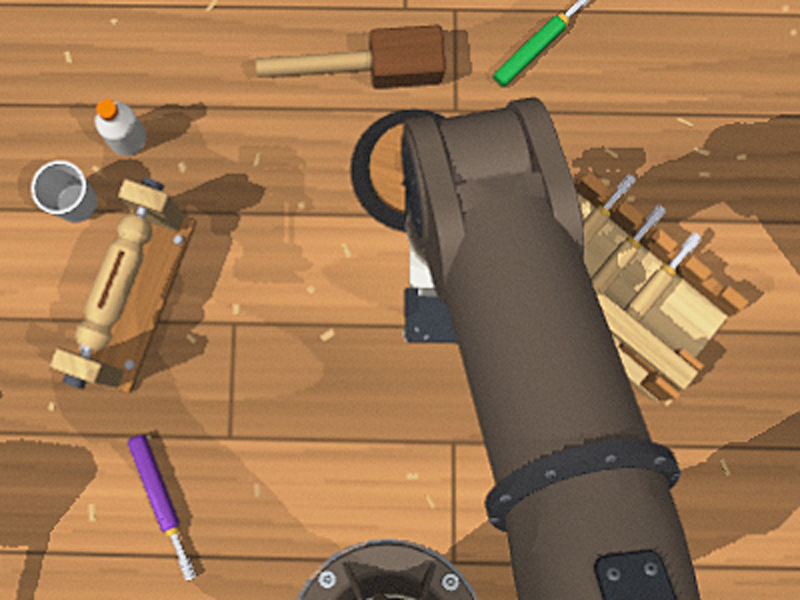

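The blank is centred again. One closer check of the leg, fitting the circle per camera, since the two cameras differ by 6°.

```bash
cat > mk2.py <<'E'
from leg import *
from scipy.optimize import least_squares
ax=np.array([.304,.953,0])
for cam in("scene","top"):
  for k in range(2):
    im,d=eyes.get_image(cam);P=cloud(cam,d);q=P-C;X,Y,Z=q@ax,q@ay,q[...,2]
    on=(d>.1)&(abs(Y)<.034)&(np.hypot(X,Z)<.030)&(np.hypot(X,Z)>.016)
    A=np.c_[X[on],Y[on],Z[on]]
    r=least_squares(lambda p:np.hypot(A[:,0]-p[0]-p[2]*A[:,1],A[:,2]-p[1])-.023,[0,0,0],loss="soft_l1",f_scale=.001).x
    g=cv2.cvtColor(im,cv2.COLOR_BGR2GRAY);rat=im[...,0]/np.maximum(im[...,2],1.);dk=on&(rat<.45)&(g<110)
    x=X-r[0]-r[2]*Y
    # also without depth: intersect the pixel ray with the fitted cylinder top
    print(cam,(r*1000).round(1),"deg",np.degrees(np.arctan2(x[dk],Z[dk]-r[1])).mean().round(2),"x-based",np.degrees(np.arcsin(x[dk].mean()/.023)).round(2),dk.sum())
E
python3 mk2.py
```

```text
scene [ 0.5  0.5 20.6] deg -1.5 x-based -1.37 45
scene [ 0.5  0.7 20.8] deg 2.24 x-based 1.24 44
top [-1.  -1.7 -4.6] deg -2.91 x-based -3.27 46
top [ -0.8  -1.5 -10.6] deg -3.44 x-based -3.62 47
```

Both cameras put the line within about −3.5° to +2° of up. The arm is clear, so I'm handing in.

Run:
```python
from h import *
d=eyes.get_image("scene")[1];P=cloud("scene",d);o=np.array([.447,-.2936]);q=np.stack([(P[...,:2]-o)@[.763,-.645],(P[...,:2]-o)@[.645,.763],P[...,2]],-1)[d>.1]
for y in(-28,28,84):
    s=q[(abs(q[:,1]-y/1000)<.008)&(q[:,0]>0)&(q[:,0]<.05)];print(y,"handle top z",np.percentile(s[:,2],[50,90]).round(4))
s=q[(abs(q[:,0]+.035)<.012)&(q[:,2]>.08)&(q[:,2]<.095)];print("keeper top",np.median(s[:,2]),s[:,1].min(),s[:,1].max())
print(ticket.sign_off(),observe()["clock"])
```

```text
-28 handle top z [0.0624 0.0661]
28 handle top z [0.0634 0.0662]
84 handle top z [0.0604 0.066 ]
keeper top 0.08852836130240305 -0.1308486354764005 0.14008171462499452
the job is handed in; nothing more can be done
the job is handed in; nothing more can be done
```

The bench is set up and the job is handed in, after about 52 s of robot time. No verdict came back, so the figures below are my own last checks.

- **Chisels:** there were three, and all lie in the notches at y −28, +28 and +84 mm, blades to the rear. Their handle tops measured about 64–66 mm, as expected when seated.
- **Keeper bar:** it went on only after the chisels were in, and it lies in both slots. Its top is at about 88 mm and it sits about 5 mm off centre along its length, well inside the 30 mm allowed.
- **Blank:** I slid it onto the mat, but it was knocked about 30 mm aside while I was turning the leg. I slid it back and its centre is now about 1 mm from the mat's. I never raised the hand while gripping it.
- **Leg:** it took two turning strokes, and the grip slackened briefly during the first.
- **Glue bottle, tin and mallet:** I did not touch them. They look unmoved in the last pictures, but I did not re-measure them.

One check disagreed: the two cameras differed on the leg's line. With one shared axis position they read 0° and −6°. With the axis fitted to each camera they gave between +2° and −3.5°. All of these are inside the 7.4° limit.

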